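# Sort the finds into their trays

### The job

Sort the mixed finds at the front of the table: the large potsherd flat in the middle of the large square tray, the small potsherd flat in the middle of the small square tray, the grey hand stone in the middle of the deep wooden box, and the loose white-capped vial upright in the empty middle hole of the vial rack. Set each one down rather than dropping it, and leave the loupe that lies among them where it is.

Things in the scene. Friction and masses are not known exactly. Their poses are not given: they have to be found in the camera images.
- large_sherd: Large loose flat brown potsherd of irregular outline, 57 (x) x 75 (y) x 12 mm, about 45 g. Origin at the centre of its underside, z up. Lies flat on the table; can be gripped across its x width by the broken edges.
- small_sherd: Small loose flat brown potsherd of irregular outline, 27 (x) x 36 (y) x 9 mm, about 15 g. Origin at the centre of its underside, z up. Lies flat on the table; can be gripped across its x width.
- stone: Loose smooth grey rounded pebble (a hand grinding stone), 55 (x) x 89 (y) x 40 mm high, about 0.2 kg. Origin at the centre of its underside, z up. Widest at about half its height (20 mm); can be gripped across its x width there. (Another dark stone at the far right end of the bench is out of reach and no part of the job.)
- vial: Loose clear round sample vial with a white cap, standing upright; 52 mm tall, body diameter 26 mm, cap diameter 28 mm over the top 12 mm. About 30 g. Origin at the centre of its base, z up. (A like vial near the back wall behind the balance, if seen, is no part of the job.)
- loupe: Black round stand loupe, 38 mm diameter, 20 mm high, loose, lying among the finds: it is not to be moved. Origin at the centre of its underside, z up.
- large_tray: Large square shallow cardboard tray with a white floor, fixed to the table. Inside 125 x 125 mm, walls 4 mm thick and 22 mm high, inner floor 6 mm above the table. Origin on the table under the tray's centre; x and y along its sides, z up.
- small_tray: Small square shallow cardboard tray with a white floor, fixed to the table. Inside 90 x 90 mm, walls 4 mm thick and 22 mm high, inner floor 6 mm above the table. Origin on the table under the tray's centre; x and y along its sides, z up.
- stone_box: Deep rectangular open wooden box with a cork floor, fixed to the table. Inside 115 (x) x 140 (y) mm, walls 6 mm thick and 36 mm high, inner floor 6 mm above the table. Origin on the table under the box's centre, z up.
- vial_rack: Wooden rack block, 76 (x) x 164 (y) x 28 mm high, fixed to the table, with three round holes in a row along y, 52 mm apart. Each hole is 42 mm wide with a 3 mm chamfer and 20 mm deep (its floor is 8 mm above the table). The two outer holes hold vials with a blue and a red cap, fixed, whose tops stand 60 mm above the table; the middle hole is empty. Origin on the table under the middle hole; z up.

How it is judged:
At the end, for the whole second after the job is handed in: Large sherd in large tray, small sherd in small tray, stone in wooden box, vial in the rack's middle hole: each origin within 15 mm of its target's centre from above, under 16 mm above the table, tilted under 0.2 rad (stone 0.3), at rest. Loupe within 20 mm of where it lay (horizontal distance between large_sherd and large_tray below 0.015 m and z of large_sherd in the frame of large_tray below 0.016 m and angle between each of large_sherd, small_sherd, vial's own z axis and vertical below 0.2 rad and linear speed of each of large_sherd, small_sherd, stone, vial below 0.02 m/s and horizontal distance between small_sherd and small_tray below 0.015 m and z of small_sherd in the frame of small_tray below 0.016 m and horizontal distance between stone and stone_box below 0.015 m and z of stone in the frame of stone_box below 0.016 m and angle between stone's own z axis and vertical below 0.3 rad and horizontal distance between vial and vial_rack below 0.015 m and z of vial in the frame of vial_rack below 0.016 m and distance of loupe from where it was at the start of the episode below 0.02 m); the robot touches nothing.
It fails at once if the large sherd was dropped or thrown (moving faster than 0.7 m/s, a fall of about 25 mm, with no finger on it) (contact force between the fingers and large_sherd below 0.02 N and linear speed of large_sherd above 0.7 m/s).
It fails at once if the small sherd was dropped or thrown (moving faster than 0.7 m/s, a fall of about 25 mm, with no finger on it) (contact force between the fingers and small_sherd below 0.02 N and linear speed of small_sherd above 0.7 m/s).
It fails at once if the stone was dropped or thrown (moving faster than 0.7 m/s, a fall of about 25 mm, with no finger on it) (contact force between the fingers and stone below 0.02 N and linear speed of stone above 0.7 m/s).
It fails at once if the vial was dropped or thrown (moving faster than 0.7 m/s, a fall of about 25 mm, with no finger on it) (contact force between the fingers and vial below 0.02 N and linear speed of vial above 0.7 m/s).
It fails at once if the loupe was pushed more than 20 mm from where it lay (distance of loupe from where it was at the start of the episode above 0.02 m).
It also fails if it takes over 106 s, if anything falls off the work surface, if the arm or the gripper's body presses on something with over 40 N, if the wrist force passes 120 N, or if a joint passes its speed limit or range.

### The arm

A 6-joint arm with a two-finger parallel gripper is mounted at the origin on a cart in front of the work surface, level with it; the furniture and walls round the work are solid. World frame = base frame: x ahead of the robot, y to its left, z up, the work surface at z = 0. Lengths are in m, angles in rad, forces in N, time in s.
With the tool pointing down it reaches from about 0.35 to 0.725 m from the base axis. Payload 6 kg.
Tool frame: the origin (TCP) lies between the finger pads; the fingertips stand arm.tip_reach ahead of it and the grasp point (between the pads) lies 6 mm ahead of it (arm.tip_reach is the distance from the TCP to the fingertips, in m); x points along the fingers, y is the direction in which the jaws open and shut, and the axes are right-handed (so a half turn about x gives the same grasp; the last joint's range is limited). The gripper opens to 85 mm and grips with 20 to 120 N. Pads are 22 mm wide; open, the fingers measure 114 mm over their backs; the gripper's body (76 mm by 85 mm) begins 54 mm behind the grasp point. The pads swing forward as they close: fully open they stand 13 mm farther back than shut.
Start: joints at [1.531, 0.04, 0.085, 0, -1.615, -0.334], TCP at [0.219, 0.559, 0.256] pointing down, gripper open.
Joint ranges: [-2.56, 2.56], [-1.29, 2.01], [-1.08, 1.49], [-3.29, 1.98], [-2.81, -0.18], [-2.99, 2.99]. Speed limits (rad/s): [2.57, 2.57, 3.01, 3.14, 3.14, 3.14].

### API

Orientations are given as [roll, pitch, yaw] about the fixed x, y, z axes, in that order (R = Rz(yaw) Ry(pitch) Rx(roll)).
In Python, from rig import telemetry, vision, arm gives the robot as it stands.
- The arm moves only by the tool move_arm, never from a script. Its arguments are lists of equal length, an entry for each row: "delta_pos": the shift along the tool's x, y, z in mm, a list of three; "twist": the turn about the tool's x in degrees; "claw": the closure, from -1 (fully open) to 1 (shut), so that 0 is half open. In form: {"delta_pos": [[x, y, z], ...], "twist": [twist, ...], "claw": [claw, ...]}. A call has exactly 5 rows; each row shifts and turns the commanded pose from where the row before left it, along the tool's axes as they then stand; what a row does not reach is not made up. A row lasts 1/12 s, in which the tool goes at most 41.7 mm and 7.16 degrees, less where a joint would pass 70% of its speed; a pose out of reach is approached as far as the arm can. A call with a gripper value outside its range is refused whole. The fingers move at their own pace and stop on an object; "grip_force" is the grip in N (left out, the last holds). Time passes only in rows, so rows that do not move let the fingers close, or fill a call up. It gives the time, the measured TCP pose, the force and the opening at its end, in the units of the state.
- telemetry.get_obs(): the state, without advancing time (a new reading comes with each control period).
- vision.capture(name): name is "scene" or "top" or "wrist"; returns the picture (480x640x3 uint8, red, green, blue); there is no depth.
- vision.calibration(name): a dict with "intrinsics" (3x3 intrinsics, pixels), "R" (3x3) and "t" (3): a world point X has camera coordinates R X + t. Camera axes: x right, y down, z forward; pixel columns grow to the right and rows downward; lengths in m; the calibration is good to about 2 mm. A picture is of the moment at which its call begins: read the wrist's pose just before it. calibration takes no time and is no camera call; for the wrist camera it gives the pose at the moment of the call.
- arm.job_done(): hands the job in, once; it reports no verdict.
The state is a dict: "time": time; "q": joint angles; "dq": joint speeds; "joint_efforts": joint torques, N m; "eef_pos": TCP position; "eef_rot": TCP orientation; "ft_force": force on the tool from outside, world axes, zero at the start; "moment": the same for the moment, N m; "grip_width": opening from 0.0 (shut) to 1.0 (fully open).
Only numpy, scipy, OpenCV 4.12 (cv2) and the standard library are available. Lean on these libraries where they do the work, as an engineer would, in place of code of your own. Each camera call takes 0.05 s, during which the arm holds its last target.

## Working session

There is one attempt and no reset: what is moved stays moved. The work goes in short steps, Python scripts to look and compute and a tool call to move; the robot and the scene stay as the last step left them, time stands still between calls to the robot, and variables do not carry over. Pictures are saved under pics/ and viewed, and the job is handed in when it is done.

Besides the shell and the picture viewer there is one more tool, called after ">>>" by a JSON object that holds its "fn" and its "kwargs". move_arm: Moves the arm, as the interface text tells. Its arguments: {"type":"object","properties":{"delta_pos":{"type":"array","items":{"type":"array","items":{"type":"number"}}},"twist":{"type":"array","items":{"type":"number"}},"claw":{"type":"array","items":{"type":"number"}},"grip_force":{"type":"number"}},"required":["delta_pos","twist","claw"]}

```bash
ls; mkdir -p pics; python3 - <<'E'
from rig import telemetry, vision, arm
import cv2
print(telemetry.get_obs(), arm.tip_reach)
for n in ("scene","top"):
    c=vision.calibration(n); print(n,c)
    cv2.imwrite(f"pics/{n}0.png",vision.capture(n)[:,:,::-1])
E
```

```text
pics
{'time': 0.0, 'q': array([ 1.53069523e+00,  4.08613368e-02,  8.38230524e-02, -4.76102754e-04,
       -1.61550311e+00, -3.33679981e-01]), 'dq': array([ 0.00037836,  0.00025455, -0.0005759 ,  0.00014549, -0.00115915,
       -0.00053448]), 'joint_efforts': array([-1.60902773e-04, -3.68214440e+01,  3.47408223e+01,  6.93191215e+00,
       -5.58955420e-03, -7.95391998e-06]), 'eef_pos': array([0.21890705, 0.55834239, 0.25525506]), 'eef_rot': array([ 1.63836428,  1.5689876 , -1.87698859]), 'ft_force': array([-0.60779922,  0.47761619,  0.25912371]), 'moment': array([-0.01758249, -0.01146843, -0.03912198]), 'grip_width': 0.9955771956051133} 0.025
scene {'intrinsics': array([[454.80944722,   0.        , 312.73294281],
       [  0.        , 454.80944722, 242.70581512],
       [  0.        ,   0.        ,   1.        ]]), 'R': array([[ 0.89841445, -0.43904832,  0.00938323],
       [-0.22303009, -0.47457914, -0.85148824],
       [ 0.37829756,  0.7628966 , -0.52428974]]), 't': array([-0.49847637,  0.1806563 ,  0.85974114])}
top {'intrinsics': array([[481.38399208,   0.        , 319.08988319],
       [  0.        , 481.38399208, 236.36193003],
       [  0.        ,   0.        ,   1.        ]]), 'R': array([[ 4.40179695e-04, -9.99977383e-01, -6.71109910e-03],
       [-9.79756806e-01,  9.12242047e-04, -2.00189335e-01],
       [ 2.00190930e-01,  6.66336430e-03, -9.79734245e-01]]), 't': array([0.00925684, 0.56857759, 1.09707852])}
```

View pics/top0.png

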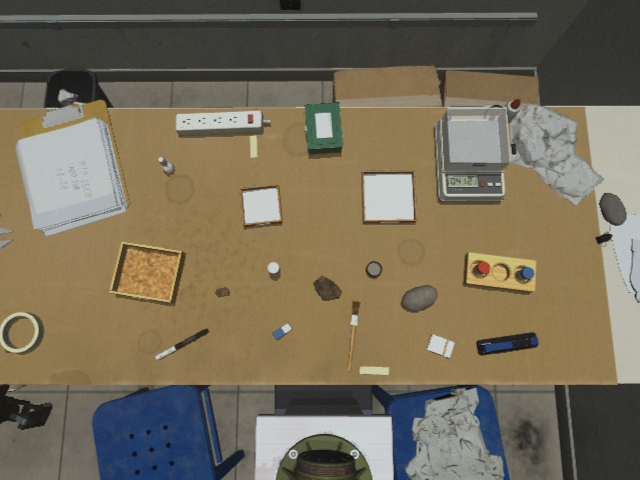

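View pics/scene0.png

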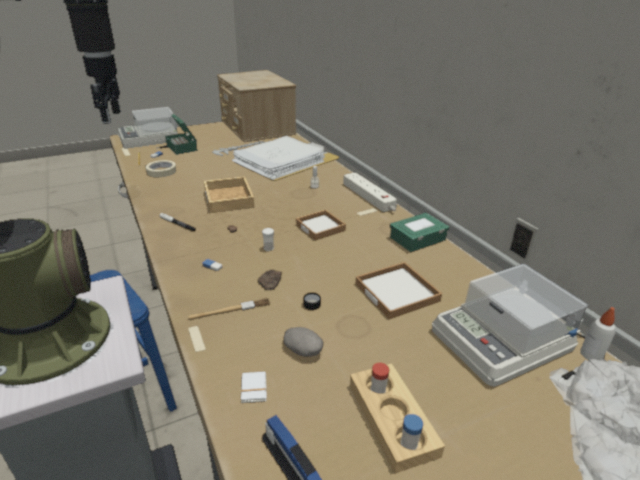

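The top view shows the sherds at about (327,288) and (222,292), the stone at (419,298), the vial at (274,269), the loupe at (374,269) and all four targets. I'll enlarge it.

```bash
cat > h.py <<'E'
from rig import telemetry, vision, arm
import numpy as np, cv2
from scipy.spatial.transform import Rotation as Ro
def p2w(n,uv,z,c=None):
    c=c or vision.calibration(n); K,R,t=map(np.array,(c["intrinsics"],c["R"],c["t"]))
    d=R.T@np.linalg.inv(K)@np.array([uv[0],uv[1],1.]); C=-R.T@t
    return C+d*(z-C[2])/d[2]
def w2p(n,X,c=None):
    c=c or vision.calibration(n); K,R,t=map(np.array,(c["intrinsics"],c["R"],c["t"]))
    p=K@(R@np.array(X,float)+t); return p[:2]/p[2]
def crop(img,u,v,w,h,s,fn):
    c=img[v:v+h,u:u+w]; c=cv2.resize(c,None,fx=s,fy=s,interpolation=cv2.INTER_CUBIC)
    for i in range(0,w,10): cv2.line(c,(i*s,0),(i*s,6 if i%50 else 14),(0,0,255),1)
    for i in range(0,h,10): cv2.line(c,(0,i*s),(6 if i%50 else 14,i*s),(0,0,255),1)
    cv2.imwrite(fn,c)
E
python3 - <<'E'
from h import *
im=cv2.imread("pics/top0.png")
crop(im,100,230,200,80,4,"pics/a.png")
crop(im,300,240,130,80,6,"pics/b.png")
crop(im,230,160,200,80,4,"pics/c.png")
crop(im,450,240,100,60,8,"pics/d.png")
o=telemetry.get_obs(); R=Ro.from_euler("xyz",o["eef_rot"]).as_matrix();print(R.round(3))
c=vision.calibration("wrist");print(c, -c["R"].T@c["t"]-o["eef_pos"])
E
```

```text
[[-0.    -0.365 -0.931]
 [-0.002 -0.931  0.365]
 [-1.     0.002 -0.   ]]
{'intrinsics': array([[344.18574186,   0.        , 317.11317612],
       [  0.        , 344.18574186, 237.650662  ],
       [  0.        ,   0.        ,   1.        ]]), 'R': array([[-0.36580978, -0.93068851,  0.00144582],
       [-0.88277655,  0.34746904,  0.31618165],
       [-0.29476901,  0.11438601, -0.94869757]]), 't': array([ 0.59776745, -0.04209607,  0.38036123])} [ 0.0746877  -0.03091247  0.11792425]
```

View pics/a.png

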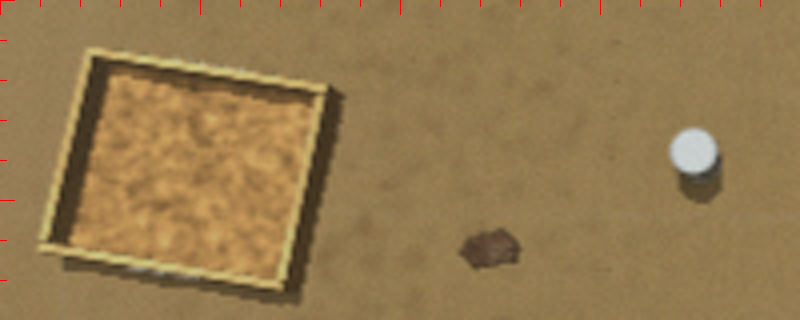

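View pics/b.png

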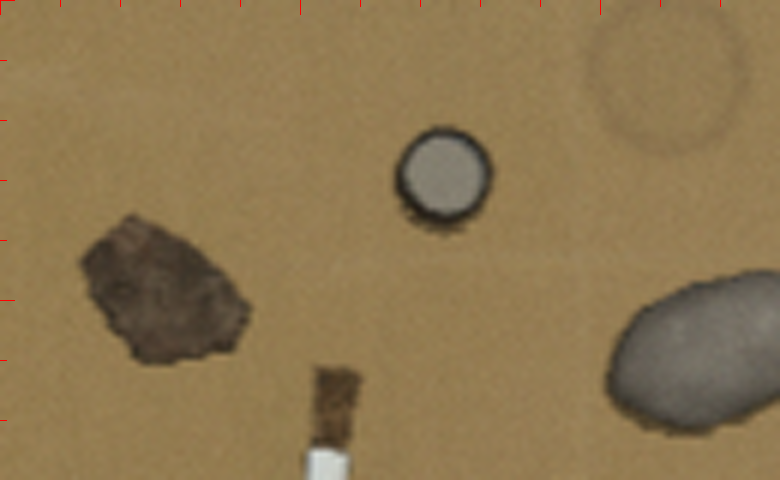

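View pics/c.png

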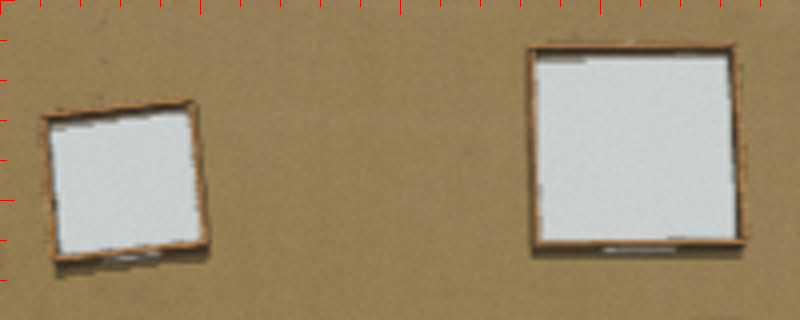

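View pics/d.png

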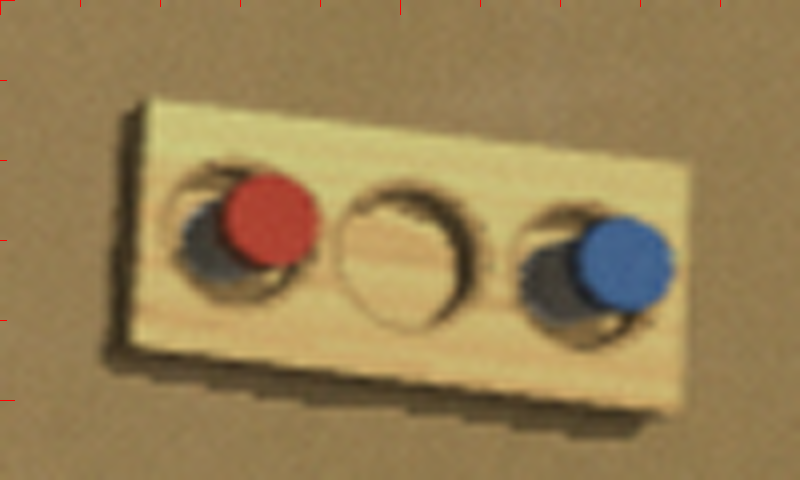

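```bash
python3 - <<'E'
from h import *
def quad(name,pts,z):
    P=np.array([p2w("top",p,z) for p in pts])[:,:2]
    e=[P[(i+1)%4]-P[i] for i in range(4)]
    print(name,"c",P.mean(0).round(4),"sides",[round(float(np.linalg.norm(x)),3) for x in e],"dir top edge deg",[round(float(np.degrees(np.arctan2(x[1],x[0]))),1) for x in e])
quad("box",[(122.5,242),(182,251.5),(171.25,302.5),(110,292)],.036)
quad("st",[(240.5,189.2),(278.2,185.2),(282,220.7),(244,225.5)],.022)
quad("lt",[(362.2,171.5),(414.2,171.2),(416.2,220.7),(363.2,221.5)],.022)
quad("rack",[(468.7,252.2),(536.2,260.2),(535.2,291.6),(466.2,283.1)],.028)
print("hole",p2w("top",(501.2,272.1),.028))
im=cv2.imread("pics/top0.png")
print("vial",p2w("top",(100+694/4,230+151/4),.052),"loupe",p2w("top",(300+445/6,240+174/6),.02))
for n,(u,v,w,h),z,thr in (("large",(308,270,40,38),.010,75),("small",(212,284,20,16),.007,80),("stone",(395,280,50,38),.02,None)):
    c=im[v:v+h,u:u+w]; c=cv2.resize(c,None,fx=8,fy=8,interpolation=cv2.INTER_CUBIC)
    lab=cv2.cvtColor(c,cv2.COLOR_BGR2LAB).astype(float); bg=np.median(lab[:20].reshape(-1,3),0)
    d=np.linalg.norm(lab-bg,axis=2); m=(d>25).astype(np.uint8)
    k=max(cv2.findContours(m,0,2)[0],key=cv2.contourArea)
    W=np.array([p2w("top",((p[0]+.5)/8-.5+u,(p[1]+.5)/8-.5+v),z)[:2] for p in k[:,0]])
    (c0,wh,ang)=cv2.minAreaRect((W*1000).astype(np.float32)); print(n,np.round(c0,1),np.round(wh,1),round(ang,1))
    o=cv2.drawContours(c.copy(),[k],-1,(0,255,0),1); cv2.imwrite(f"pics/seg_{n}.png",o)
    # best angle vs expected sizes
    ex={"large":(57,75),"small":(27,36),"stone":(55,89)}[n]
    for a in range(0,180,5):
        x=np.array([np.cos(np.radians(a)),np.sin(np.radians(a))]);y=np.array([-x[1],x[0]])
        wx=np.ptp(W@x)*1e3;wy=np.ptp(W@y)*1e3
        if abs(wx-ex[0])+abs(wy-ex[1])<(12): 
            cc=x*(W@x).min()/2+x*(W@x).max()/2+y*(W@y).min()/2+y*(W@y).max()/2
            print("  xang",a,round(wx,1),round(wy,1),cc.round(4))
E
```

```text
box c [0.4862 0.426 ] sides [0.149, 0.125, 0.151, 0.124] dir top edge deg [-99.1, 171.4, 80.5, -9.3]
st c [0.6563 0.1547] sides [0.096, 0.093, 0.095, 0.095] dir top edge deg [-83.8, -173.2, 97.3, 7.2]
lt c [ 0.6794 -0.1662] sides [0.132, 0.129, 0.132, 0.131] dir top edge deg [-89.8, 180.0, 90.8, 0.1]
rack c [ 0.4871 -0.4319] sides [0.164, 0.077, 0.165, 0.076] dir top edge deg [-97.0, 173.1, 82.9, -8.0]
hole [ 0.48599663 -0.43109905  0.028     ]
vial [0.49356083 0.11763442 0.052     ] loupe [ 0.49476238 -0.12517789  0.02      ]
large [446.6  -9.3] [71.1 52. ] 40.2
  xang 0 62.0 71.5 [ 0.4499 -0.0101]
  xang 5 63.2 69.7 [ 0.4504 -0.0102]
  xang 115 59.2 69.1 [ 0.4494 -0.0099]
  xang 120 56.2 70.3 [ 0.4487 -0.0098]
  xang 125 53.8 71.0 [ 0.4478 -0.0095]
  xang 130 52.0 71.1 [ 0.4467 -0.0093]
  xang 135 51.8 72.0 [ 0.446  -0.0088]
  xang 140 52.2 73.0 [ 0.4458 -0.0085]
  xang 145 52.8 73.6 [ 0.4457 -0.0083]
  xang 150 53.6 73.9 [ 0.4458 -0.008 ]
  xang 155 54.9 74.1 [ 0.446  -0.0081]
  xang 160 57.2 74.4 [ 0.4466 -0.0087]
  xang 165 59.0 74.2 [ 0.4474 -0.0091]
  xang 170 60.3 73.7 [ 0.44
[... 305 characters left out ...]
ng 30 29.2 35.2 [0.439  0.2471]
  xang 35 30.6 34.0 [0.439  0.2469]
  xang 40 31.9 32.5 [0.439  0.2466]
  xang 45 33.0 31.0 [0.4391 0.2464]
  xang 130 32.5 31.9 [0.439  0.2466]
  xang 135 31.0 33.0 [0.4391 0.2464]
  xang 140 30.5 33.9 [0.4391 0.2464]
  xang 145 30.3 34.7 [0.4391 0.2463]
  xang 150 30.1 35.2 [0.4393 0.2461]
  xang 155 29.8 36.0 [0.4397 0.2463]
  xang 160 29.3 36.8 [0.44   0.2465]
  xang 165 28.6 37.3 [0.4403 0.2469]
  xang 170 27.7 37.9 [0.4404 0.247 ]
  xang 175 26.6 38.4 [0.4405 0.2471]
stone [ 423.3 -231.1] [59.4 95.7] 25.8
  xang 15 60.8 95.1 [ 0.4229 -0.2307]
  xang 20 59.9 95.5 [ 0.4232 -0.2307]
  xang 25 59.5 95.7 [ 0.4232 -0.231 ]
  xang 30 60.4 95.3 [ 0.424  -0.2309]
```

>>> {"fn": "move_arm", "kwargs": {"delta_pos": [[0,21,-32],[0,21,-32],[0,21,-32],[0,21,-32],[0,21,-32]], "twist": [0,0,0,0,0], "claw": [-1,-1,-1,-1,-1], "grip_force": 30}}

```text
time: 0.52
eef_pos: [0.3302, 0.4007, 0.2559]
eef_rot: [1.402, 1.57, -2.112]
ft_force: [0.7, 0.1, 0.5]
grip_width: 0.998
```

>>> {"fn": "move_arm", "kwargs": {"delta_pos": [[0,21,-32],[0,21,-32],[0,21,-32],[0,21,-32],[0,21,-32]], "twist": [0,0,0,0,0], "claw": [-1,-1,-1,-1,-1]}}

```text
time: 0.93
eef_pos: [0.4408, 0.2445, 0.2561]
eef_rot: [-0.183, 1.571, 2.585]
ft_force: [0.7, 0.6, -0.1]
grip_width: 1.002
```

>>> {"fn": "move_arm", "kwargs": {"delta_pos": [[20,0,0],[20,0,0],[20,0,0],[20,0,0],[0,0,0]], "twist": [7,7,7,7,7], "claw": [-1,-1,-1,-1,-1]}}

```text
time: 1.35
eef_pos: [0.4386, 0.2449, 0.171]
eef_rot: [1.586, 1.563, -2.547]
ft_force: [-0.7, -0.5, -1.5]
grip_width: 1.001
```

>>> {"fn": "move_arm", "kwargs": {"delta_pos": [[0,0,0],[0,0,0],[0,0,0],[0,0,0],[0,0,0]], "twist": [7,7,7,4,0], "claw": [-1,-1,-1,0,0]}}

```text
time: 1.77
eef_pos: [0.4401, 0.2461, 0.1759]
eef_rot: [2.105, 1.57, -2.46]
ft_force: [-0.0, -0.7, -0.0]
grip_width: 0.748
```

```bash
cat >> h.py <<'E'
def st(x=None,y=None,z=None,yaw=None):
    o=telemetry.get_obs(); R=Ro.from_euler("xyz",o["eef_rot"]).as_matrix(); p=o["eef_pos"]
    ja=np.degrees(np.arctan2(R[1,1],R[0,1]))
    print("t",round(o["time"],2),"pos",p.round(4),"jaw",round(ja,1),"w",round(o["grip_width"]*85,1),"F",o["ft_force"].round(1),"q1,q6",o["q"][[0,5]].round(2))
    T=np.array([p[0] if x is None else x,p[1] if y is None else y,p[2] if z is None else z])
    d=R.T@(T-p)*1e3; n=np.linalg.norm(d)
    print("  delta tool mm",d.round(1),"norm",round(n,1))
    if yaw is not None: print("  twist",round(-((yaw-ja+90)%180-90),1))
def look(fn,n="wrist"):
    c=vision.calibration(n); im=vision.capture(n)[:,:,::-1].copy(); cv2.imwrite(f"pics/{fn}.png",im); np.save(f"pics/{fn}.npy",np.array([c],dtype=object),allow_pickle=True); return im,c
E
python3 - <<'E'
from h import *
st(.4405,.2473,.1,8.6)
im,c=look("w1")
print(w2p("wrist",(.4405,.2473,.009),c))
E
```

```text
t 1.77 pos [0.4401 0.2461 0.1759] jaw -171.6 w 63.5 F [-0.  -0.7 -0. ] q1,q6 [ 0.91 -0.76]
  delta tool mm [75.9 -0.6  1.2] norm 75.9
  twist -0.2
[314.93539425 225.30242689]
```

View pics/w1.png

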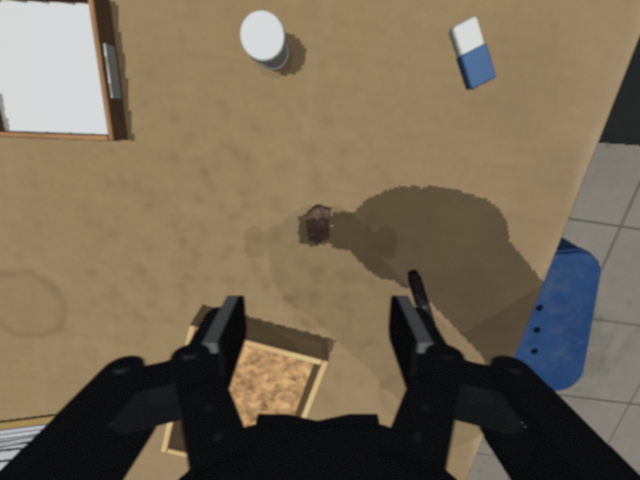

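```bash
python3 - <<'E'
from h import *
im=cv2.imread("pics/w1.png"); crop(im,290,195,60,55,10,"pics/w1c.png")
E
```

```text
(no output)
```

View pics/w1c.png

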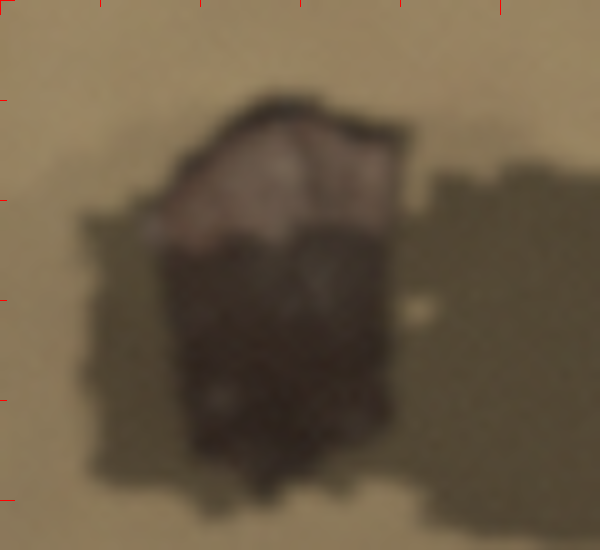

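>>> {"fn": "move_arm", "kwargs": {"delta_pos": [[30,1,1],[30,1,0],[30,0,0],[25,0,0],[15,0,0]], "twist": [0,0,0,0,0], "claw": [0,0,0,0,0]}}

```text
time: 2.23
eef_pos: [0.4368, 0.2457, 0.0427]
eef_rot: [2.07, 1.567, -2.49]
ft_force: [-0.1, -0.3, -0.2]
grip_width: 0.496
```

```bash
python3 - <<'E'
from h import *
st(.4405,.2473,.03,8.6)
im,c=look("w2"); crop(im,160,160,320,240,2,"pics/w2c.png")
print(w2p("wrist",(.4405,.2473,.009),c))
E
```

```text
t 2.23 pos [0.4368 0.2457 0.0427] jaw -171.3 w 42.2 F [-0.1 -0.3 -0.2] q1,q6 [ 0.91 -0.76]
  delta tool mm [12.7 -4.   1. ] norm 13.4
  twist 0.1
[306.60737311 300.95265013]
```

View pics/w2c.png

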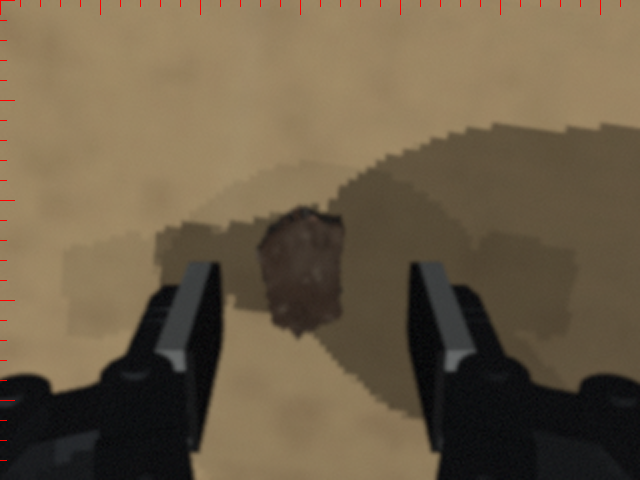

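>>> {"fn": "move_arm", "kwargs": {"delta_pos": [[5,-3,1],[5,0,0],[4,0,0],[0,0,0],[0,0,0]], "twist": [0,0,0,0,0], "claw": [0,0,0,0,0]}}

```text
time: 2.7
eef_pos: [0.4412, 0.2486, 0.0329]
eef_rot: [-1.037, 1.57, 0.684]
ft_force: [-0.3, -0.1, 0.8]
grip_width: 0.504
```

```bash
python3 - <<'E'
from h import *
st(.4405,.2473,.026,8.6)
im,c=look("w3"); crop(im,160,160,320,240,2,"pics/w3c.png")
E
```

```text
t 2.7 pos [0.4412 0.2486 0.0329] jaw -171.4 w 42.8 F [-0.3 -0.1  0.8] q1,q6 [ 0.91 -0.76]
  delta tool mm [ 6.9  0.9 -1.1] norm 7.1
  twist 0.0
```

View pics/w3c.png

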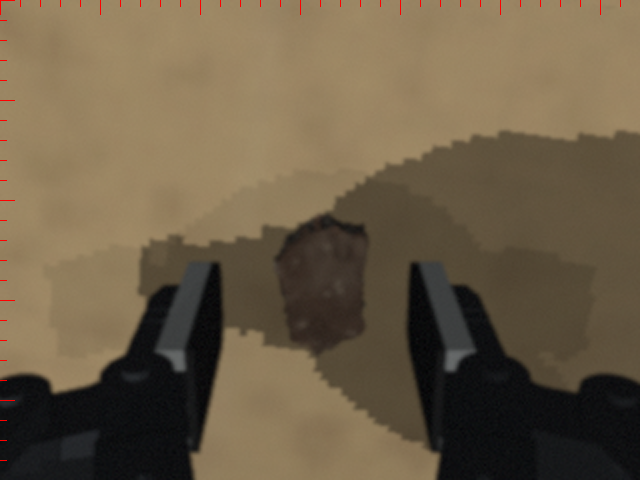

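>>> {"fn": "move_arm", "kwargs": {"delta_pos": [[3,0,0],[3,0,0],[0,0,0],[0,0,0],[0,0,0]], "twist": [0,0,0,0,0], "claw": [0,0,0,1,1]}}

```text
time: 3.17
eef_pos: [0.441, 0.2483, 0.0264]
eef_rot: [3.115, 1.571, -1.447]
ft_force: [-5.6, -2.2, 7.7]
grip_width: 0.237
```

>>> {"fn": "move_arm", "kwargs": {"delta_pos": [[0,0,0],[0,0,0],[0,0,0],[0,0,0],[0,0,0]], "twist": [0,0,0,0,0], "claw": [1,1,1,1,1]}}

```text
time: 3.58
eef_pos: [0.4411, 0.2484, 0.0265]
eef_rot: [-1.302, 1.571, 0.418]
ft_force: [0.2, -0.0, 1.1]
grip_width: 0.23
```

```bash
python3 - <<'E'
from h import *
st(.4405,.2473,.026,8.6)
im,c=look("w4"); crop(im,160,160,320,240,2,"pics/w4c.png")
E
```

```text
t 3.58 pos [0.4411 0.2484 0.0265] jaw -171.4 w 19.6 F [ 0.2 -0.   1.1] q1,q6 [ 0.91 -0.76]
  delta tool mm [ 0.5  0.7 -1. ] norm 1.3
  twist -0.0
```

View pics/w4c.png

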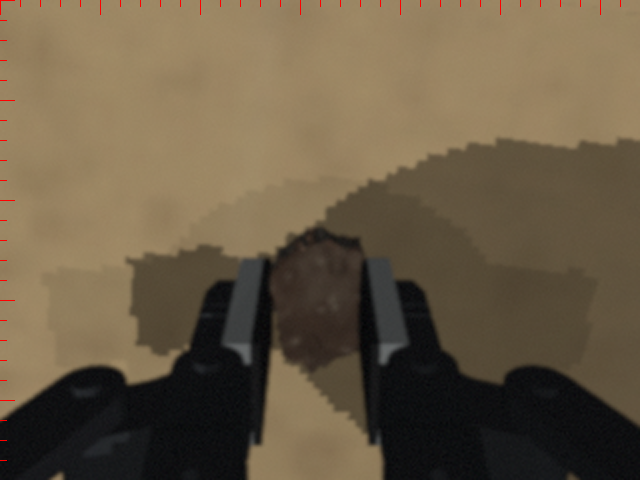

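```bash
python3 - <<'E'
from h import *
c=np.load("pics/w4.npy",allow_pickle=True)[0]
for uv in ((316,228),(300,370),(316,298)): print(p2w("wrist",(uv[0]/2+160,uv[1]/2+160),.009,c))
E
```

```text
[0.44270218 0.22753642 0.009     ]
[0.44100115 0.26357628 0.009     ]
[0.44015808 0.24437641 0.009     ]
```

>>> {"fn": "move_arm", "kwargs": {"delta_pos": [[-10,0,0],[-20,0,0],[-25,0,0],[-25,0,0],[-20,0,0]], "twist": [0,0,0,0,0], "claw": [1,1,1,1,1]}}

```text
time: 4.05
eef_pos: [0.4413, 0.2484, 0.129]
eef_rot: [-1.26, 1.569, 0.461]
ft_force: [0.5, 0.9, 0.2]
grip_width: 0.235
```

```bash
python3 - <<'E'
from h import *
st(.6563,.1547,.1,7)
im,c=look("w5"); crop(im,160,160,320,240,2,"pics/w5c.png")
E
```

```text
t 4.05 pos [0.4413 0.2484 0.129 ] jaw -171.4 w 19.9 F [0.5 0.9 0.2] q1,q6 [ 0.91 -0.76]
  delta tool mm [  29.2 -198.6 -124.7] norm 236.3
  twist 1.6
```

View pics/w5c.png

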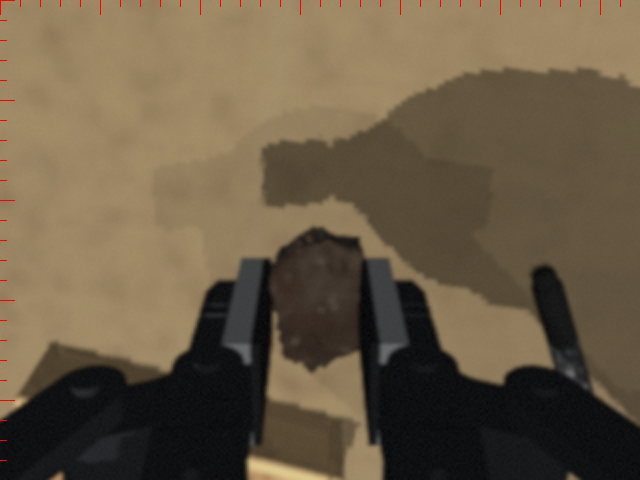

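>>> {"fn": "move_arm", "kwargs": {"delta_pos": [[0,-33,-20],[0,-33,-20],[0,-33,-20],[0,-33,-20],[0,-33,-20]], "twist": [0,0,0,0,0], "claw": [1,1,1,1,1]}}

```text
time: 4.52
eef_pos: [0.6206, 0.1731, 0.1266]
eef_rot: [-1.894, 1.571, -0.173]
ft_force: [0.8, 0.8, 0.4]
grip_width: 0.232
```

>>> {"fn": "move_arm", "kwargs": {"delta_pos": [[0,-33,-22],[25,0,0],[25,0,0],[15,0,0],[0,0,0]], "twist": [0,0,0,0,0], "claw": [1,1,1,1,1]}}

```text
time: 4.93
eef_pos: [0.6528, 0.1561, 0.0562]
eef_rot: [1.753, 1.563, -2.811]
ft_force: [-0.4, -0.1, -1.2]
grip_width: 0.235
```

```bash
python3 - <<'E'
from h import *
st(.657,.158,.034,7)
im,c=look("w6")
E
```

```text
t 4.93 pos [0.6528 0.1561 0.0562] jaw -171.5 w 20.0 F [-0.4 -0.1 -1.2] q1,q6 [ 0.53 -0.38]
  delta tool mm [22.1 -4.6  1.3] norm 22.6
  twist 1.5
```

View pics/w6.png

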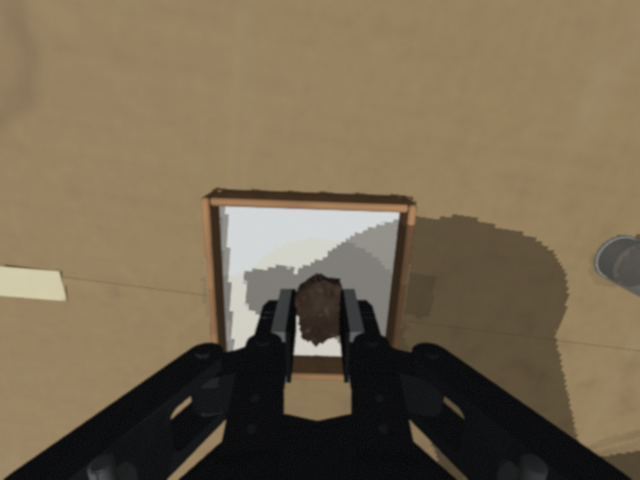

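>>> {"fn": "move_arm", "kwargs": {"delta_pos": [[8,-4,1],[8,0,0],[6,0,0],[0,0,0],[0,0,0]], "twist": [1,0,0,0,0], "claw": [1,1,1,1,1]}}

```text
time: 5.4
eef_pos: [0.6586, 0.1588, 0.0391]
eef_rot: [2.216, 1.57, -2.364]
ft_force: [-0.1, 0.5, 0.1]
grip_width: 0.235
```

```bash
python3 - <<'E'
from h import *
st(.657,.158,.033,7)
E
```

```text
t 5.4 pos [0.6586 0.1588 0.0391] jaw -172.4 w 20.0 F [-0.1  0.5  0.1] q1,q6 [ 0.53 -0.4 ]
  delta tool mm [ 6.1  1.7 -0.6] norm 6.4
  twist 0.6
```

>>> {"fn": "move_arm", "kwargs": {"delta_pos": [[3,0,0],[3,0,0],[0,0,0],[0,0,0],[0,0,0]], "twist": [0,0,0,0,0], "claw": [1,1,1,1,1]}}

```text
time: 5.82
eef_pos: [0.6589, 0.1588, 0.0335]
eef_rot: [-2.131, 1.571, -0.428]
ft_force: [0.0, 0.1, -0.6]
grip_width: 0.228
```

>>> {"fn": "move_arm", "kwargs": {"delta_pos": [[0,0,0],[0,0,0],[0,0,0],[0,0,0],[0,0,0]], "twist": [0,0,0,0,0], "claw": [0,0,0,0,0]}}

```text
time: 6.23
eef_pos: [0.6588, 0.1588, 0.0333]
eef_rot: [-2.853, 1.571, -1.15]
ft_force: [0.5, 0.7, -0.3]
grip_width: 0.502
```

>>> {"fn": "move_arm", "kwargs": {"delta_pos": [[-5,0,0],[-20,0,0],[-25,0,0],[-25,0,0],[-25,0,0]], "twist": [0,0,0,0,0], "claw": [0,0,0,0,0]}}

```text
time: 6.65
eef_pos: [0.6587, 0.1587, 0.1349]
eef_rot: [-2.69, 1.57, -0.987]
ft_force: [0.4, -0.1, 1.1]
grip_width: 0.498
```

```bash
python3 - <<'E'
from h import *
st(.4936,.1176,.15,-8)
im,c=look("w7")
print(w2p("wrist",(.6563,.1547,.01),c))
E
```

```text
t 6.65 pos [0.6587 0.1587 0.1349] jaw -172.4 w 42.3 F [ 0.4 -0.1  1.1] q1,q6 [ 0.53 -0.4 ]
  delta tool mm [-15.1 169.1 -18.9] norm 170.8
  twist 15.6
[319.50766617 235.04562604]
```

View pics/w7.png

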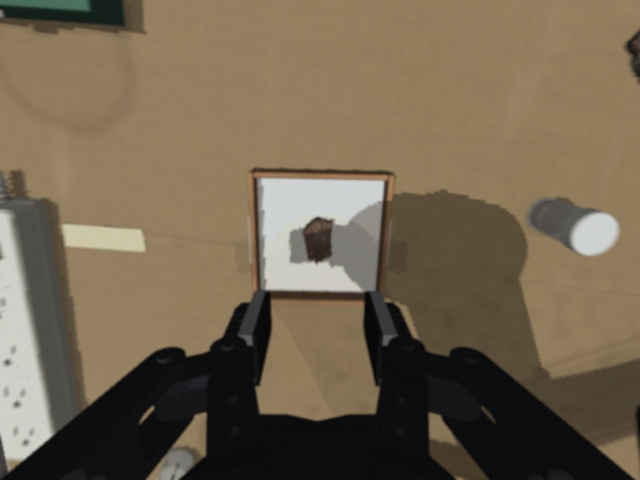

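>>> {"fn": "move_arm", "kwargs": {"delta_pos": [[0,34,-4],[0,34,-4],[0,34,-4],[0,34,-4],[0,33,-3]], "twist": [0,0,0,0,0], "claw": [-0.4,-0.4,-0.4,-0.4,-0.4]}}

```text
time: 7.12
eef_pos: [0.4923, 0.117, 0.1333]
eef_rot: [-1.889, 1.57, -0.186]
ft_force: [-1.0, 0.7, 1.6]
grip_width: 0.701
```

>>> {"fn": "move_arm", "kwargs": {"delta_pos": [[15,0,0],[10,0,0],[0,0,0],[0,0,0],[0,0,0]], "twist": [5,5,5,0,0], "claw": [-0.4,-0.4,-0.4,-0.4,-0.4]}}

```text
time: 7.53
eef_pos: [0.494, 0.1177, 0.1089]
eef_rot: [-1.229, 1.57, 0.215]
ft_force: [-0.1, -0.2, 1.4]
grip_width: 0.702
```

```bash
python3 - <<'E'
from h import *
st(.4936,.1176,.052,-8)
im,c=look("w8")
print(w2p("wrist",(.4936,.1176,.052),c))
E
```

```text
t 7.53 pos [0.494  0.1177 0.1089] jaw 172.7 w 59.7 F [-0.1 -0.2  1.4] q1,q6 [ 0.63 -0.76]
  delta tool mm [56.9  0.4 -0.2] norm 56.9
  twist 0.7
[316.44867062 278.99549434]
```

View pics/w8.png

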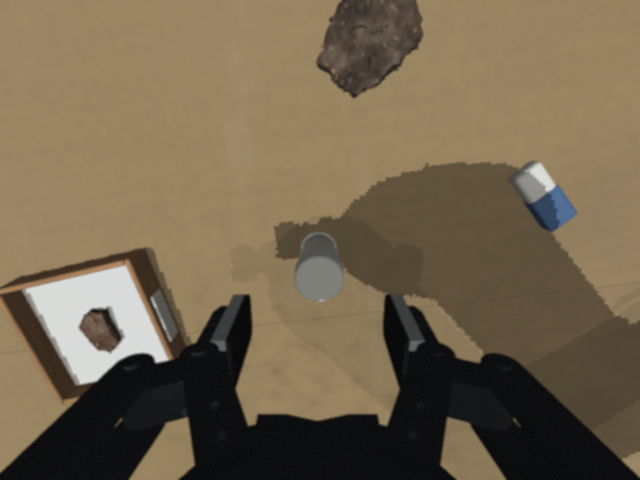

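>>> {"fn": "move_arm", "kwargs": {"delta_pos": [[20,0,0],[20,0,0],[12,0,0],[5,0,0],[0,0,0]], "twist": [0,0,0,0,0], "claw": [-0.4,-0.4,-0.4,-0.4,-0.4]}}

```text
time: 8.0
eef_pos: [0.4933, 0.1173, 0.0503]
eef_rot: [2.362, 1.569, -2.479]
ft_force: [0.1, -0.6, 0.2]
grip_width: 0.701
```

>>> {"fn": "move_arm", "kwargs": {"delta_pos": [[0,0,0],[0,0,0],[0,0,0],[0,0,0],[0,0,0]], "twist": [0,0,0,0,0], "claw": [0,0.2,1,1,1]}}

```text
time: 8.42
eef_pos: [0.4945, 0.1179, 0.0527]
eef_rot: [-1.179, 1.569, 0.262]
ft_force: [-0.9, 0.4, 3.7]
grip_width: 0.308
```

>>> {"fn": "move_arm", "kwargs": {"delta_pos": [[0,0,0],[-5,0,0],[-20,0,0],[-30,0,0],[-30,0,0]], "twist": [0,0,0,0,0], "claw": [1,1,1,1,1]}}

```text
time: 8.83
eef_pos: [0.4928, 0.1173, 0.1362]
eef_rot: [2.152, 1.568, -2.69]
ft_force: [1.0, 0.3, -0.4]
grip_width: 0.306
```

```bash
python3 - <<'E'
from h import *
st(.486,-.431,.14,-8)
im,c=look("w9")
E
```

```text
t 8.83 pos [0.4928 0.1173 0.1362] jaw 172.6 w 26.0 F [ 1.   0.3 -0.4] q1,q6 [ 0.63 -0.76]
  delta tool mm [  -3.   -64.1 -544.5] norm 548.3
  twist 0.6
```

View pics/w9.png

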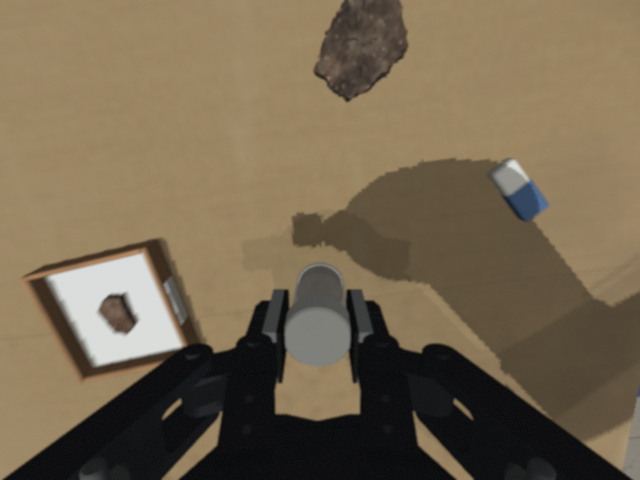

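>>> {"fn": "move_arm", "kwargs": {"delta_pos": [[0,-4,-30],[0,-4,-37],[0,-4,-37],[0,-4,-37],[0,-4,-37]], "twist": [0,0,0,0,0], "claw": [1,1,1,1,1]}}

```text
time: 9.3
eef_pos: [0.49, -0.0628, 0.1361]
eef_rot: [0.82, 1.57, 2.262]
ft_force: [1.4, 0.1, 0.0]
grip_width: 0.31
```

>>> {"fn": "move_arm", "kwargs": {"delta_pos": [[0,-4,-37],[0,-4,-37],[0,-4,-37],[0,-4,-37],[0,-4,-37]], "twist": [0,0,0,0,0], "claw": [1,1,1,1,1]}}

```text
time: 9.72
eef_pos: [0.4859, -0.2491, 0.136]
eef_rot: [0.645, 1.57, 2.087]
ft_force: [0.8, 0.1, -0.1]
grip_width: 0.308
```

>>> {"fn": "move_arm", "kwargs": {"delta_pos": [[0,-4,-37],[0,-4,-37],[0,-4,-37],[0,-4,-37],[0,-4,-32]], "twist": [0,0,0,0,0], "claw": [1,1,1,1,1]}}

```text
time: 10.13
eef_pos: [0.4823, -0.4306, 0.1355]
eef_rot: [1.043, 1.57, 2.484]
ft_force: [0.4, 0.5, -0.2]
grip_width: 0.307
```

```bash
python3 - <<'E'
from h import *
st(.486,-.431,.14,-8)
im,c=look("w10"); look("t10","top"); look("s10","scene")
print(w2p("wrist",(.486,-.431,.028),c))
E
```

```text
t 10.13 pos [ 0.4823 -0.4306  0.1355] jaw 172.5 w 26.1 F [ 0.4  0.5 -0.2] q1,q6 [-0.42  0.29]
  delta tool mm [-4.5 -3.7  0.1] norm 5.8
  twist 0.5
[310.57108843 248.0197578 ]
```

View pics/w10.png

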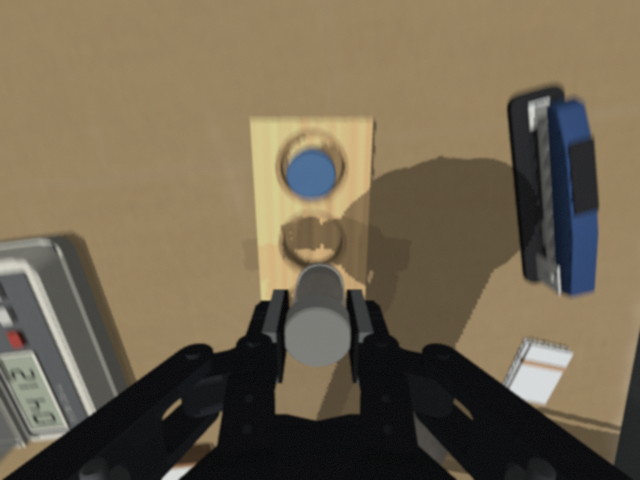

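```bash
python3 - <<'E'
from h import *
c=np.load("pics/w10.npy",allow_pickle=True)[0]
for uv,z in (((250,118),.028),((375,118),.028),((311,240),.028),((312,166),.028),((311,173),.06)): print(uv,p2w("wrist",uv,z,c).round(4))
im=cv2.imread("pics/w10.png"); crop(im,230,100,160,200,4,"pics/w10c.png")
im=cv2.imread("pics/top0.png")
print("blue",p2w("top",(450+626/8,240+264/8),.06),"red",p2w("top",(450+271/8,240+219/8),.06))
E
```

```text
(250, 118) [ 0.5114 -0.5207  0.028 ]
(375, 118) [ 0.4348 -0.5106  0.028 ]
(311, 240) [ 0.4849 -0.4368  0.028 ]
(312, 166) [ 0.4774 -0.4867  0.028 ]
(311, 173) [ 0.4776 -0.4867  0.06  ]
blue [ 0.47974831 -0.48241485  0.06      ] red [ 0.49311351 -0.3792886   0.06      ]
```

View pics/w10c.png

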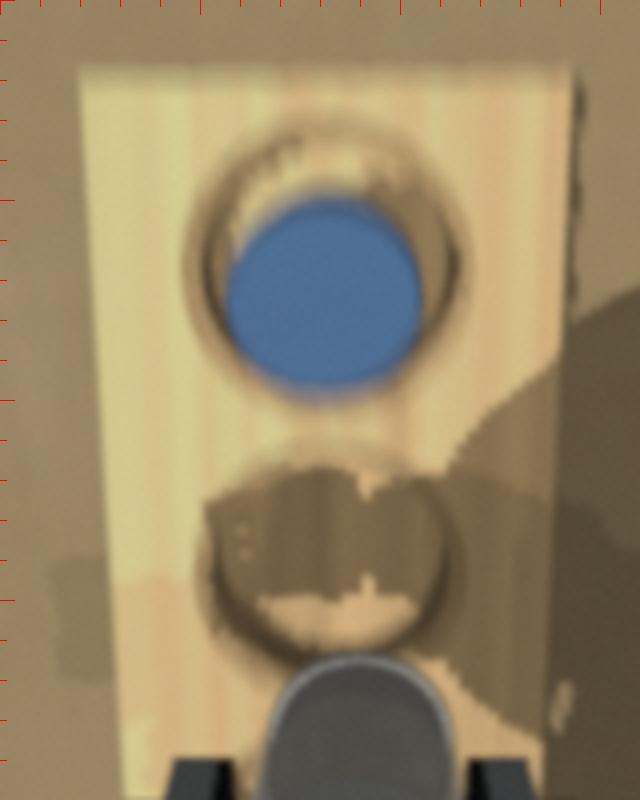

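>>> {"fn": "move_arm", "kwargs": {"delta_pos": [[10,-3,-3],[15,0,0],[15,0,0],[5,0,0],[0,0,0]], "twist": [0,0,0,0,0], "claw": [1,1,1,1,1]}}

```text
time: 10.7
eef_pos: [0.4853, -0.4303, 0.0891]
eef_rot: [1.08, 1.567, 2.523]
ft_force: [-0.5, 0.9, -0.1]
grip_width: 0.308
```

```bash
python3 - <<'E'
from h import *
st(.4845,-.434,.061,-7)
im,c=look("w11"); crop(im,220,140,200,240,3,"pics/w11c.png")
im,c=look("t11","top");crop(im,450,230,100,70,8,"pics/t11c.png")
im,c=look("s11","scene");crop(im,330,320,130,150,4,"pics/s11c.png")
print(w2p("wrist",(.486,-.431,.028)),w2p("wrist",(.4845,-.434,.028)))
E
```

```text
t 10.7 pos [ 0.4853 -0.4303  0.0891] jaw 172.7 w 26.2 F [-0.5  0.9 -0.1] q1,q6 [-0.42  0.29]
  delta tool mm [28.1  0.2 -3.8] norm 28.3
  twist -0.3
[316.76133929 274.76523566] [318.66862219 269.73830397]
```

View pics/w11c.png

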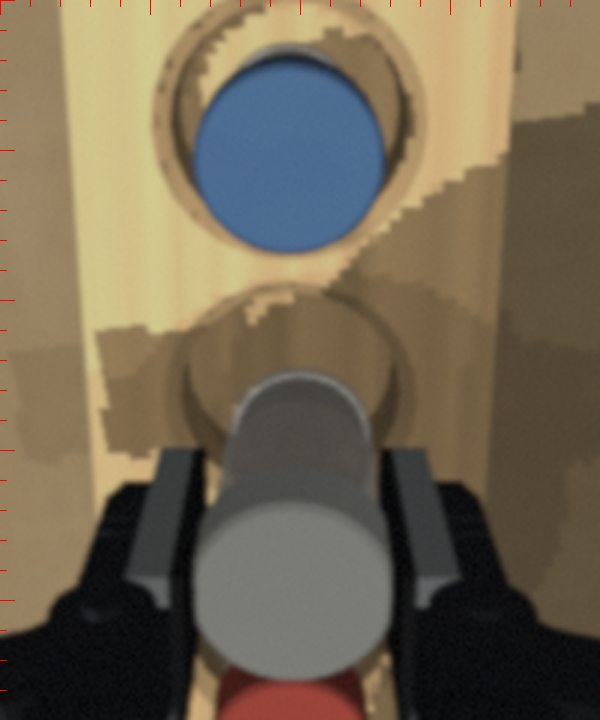

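View pics/s11c.png

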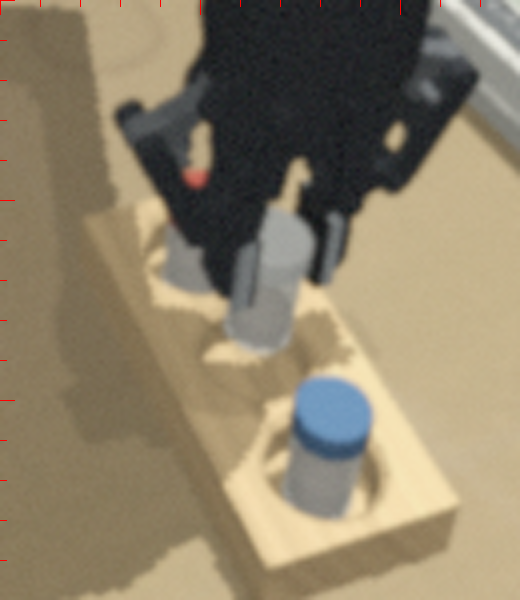

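View pics/t11c.png

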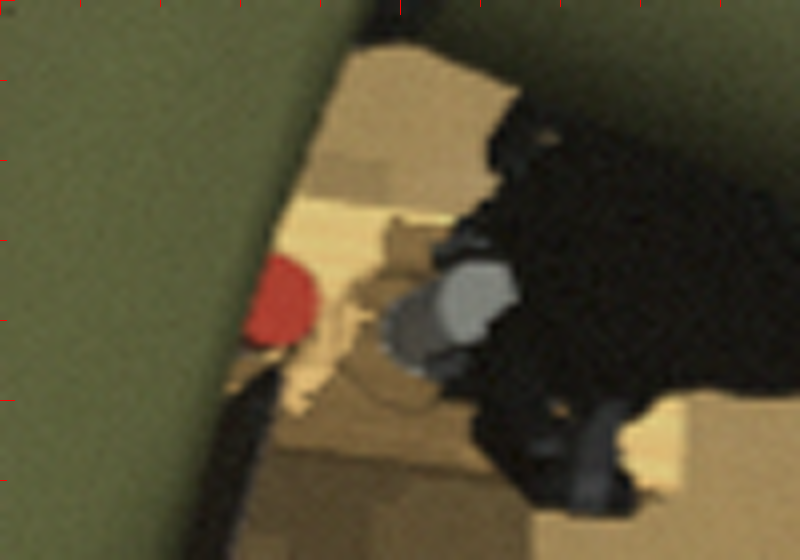

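>>> {"fn": "move_arm", "kwargs": {"delta_pos": [[6,-1,0],[6,0,0],[6,0,0],[5,0,0],[2,0,0]], "twist": [0,0,0,0,0], "claw": [1,1,1,1,1]}}

```text
time: 11.27
eef_pos: [0.4862, -0.4317, 0.0648]
eef_rot: [1.106, 1.569, 2.547]
ft_force: [0.1, -0.6, -0.7]
grip_width: 0.31
```

>>> {"fn": "move_arm", "kwargs": {"delta_pos": [[0,0,0],[1,0,0],[1,0,0],[1,0,0],[0,0,0]], "twist": [0,0,0,0,0], "claw": [1,1,1,1,1]}}

```text
time: 11.68
eef_pos: [0.4867, -0.432, 0.0633]
eef_rot: [-2.05, 1.571, -0.609]
ft_force: [-0.2, 0.0, 0.3]
grip_width: 0.306
```

```bash
python3 - <<'E'
from h import *
st(.486,-.431,.061,-7)
im,c=look("w12"); crop(im,220,140,200,240,3,"pics/w12c.png")
im,c=look("s12","scene");crop(im,330,320,130,150,4,"pics/s12c.png")
E
```

```text
t 11.68 pos [ 0.4867 -0.432   0.0633] jaw 172.6 w 26.0 F [-0.2  0.   0.3] q1,q6 [-0.42  0.29]
  delta tool mm [2.3 0.9 0.9] norm 2.6
  twist -0.4
```

View pics/s12c.png

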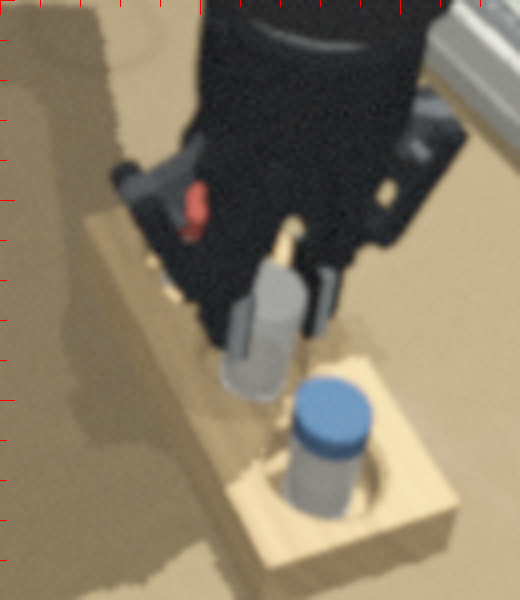

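>>> {"fn": "move_arm", "kwargs": {"delta_pos": [[1,0,0],[1,0,0],[0.5,0,0],[0,0,0],[0,0,0]], "twist": [0,0,0,0,0], "claw": [1,1,1,1,1]}}

```text
time: 12.2
eef_pos: [0.4868, -0.432, 0.0608]
eef_rot: [-2.855, 1.571, -1.414]
ft_force: [0.3, 0.2, 0.7]
grip_width: 0.312
```

Within 1 mm of the hole floor; release gently.

>>> {"fn": "move_arm", "kwargs": {"delta_pos": [[0.5,0,0],[0,0,0],[0,0,0],[0,0,0],[0,0,0]], "twist": [0,0,0,0,0], "claw": [1,0.3,0.2,0,-0.1]}}

```text
time: 12.62
eef_pos: [0.4867, -0.432, 0.0603]
eef_rot: [3.059, 1.571, -1.783]
ft_force: [-0.2, -0.3, 0.5]
grip_width: 0.551
```

>>> {"fn": "move_arm", "kwargs": {"delta_pos": [[-2,0,0],[-10,0,0],[-20,0,0],[-30,0,0],[-30,0,0]], "twist": [0,0,0,0,0], "claw": [-0.1,-0.1,-0.1,-0.1,-0.1]}}

```text
time: 13.03
eef_pos: [0.4863, -0.4318, 0.1536]
eef_rot: [1.495, 1.569, 2.936]
ft_force: [1.0, 0.8, 0.8]
grip_width: 0.549
```

```bash
python3 - <<'E'
from h import *
st(.423,-.231,.17,25)
im,c=look("w13"); 
print(w2p("wrist",(.486,-.431,.06)))
E
```

```text
t 13.03 pos [ 0.4863 -0.4318  0.1536] jaw 172.6 w 46.6 F [1.  0.8 0.8] q1,q6 [-0.42  0.29]
  delta tool mm [-16.3  88.7 191. ] norm 211.2
  twist -32.4
[320.98807009 255.10724885]
```

View pics/w13.png

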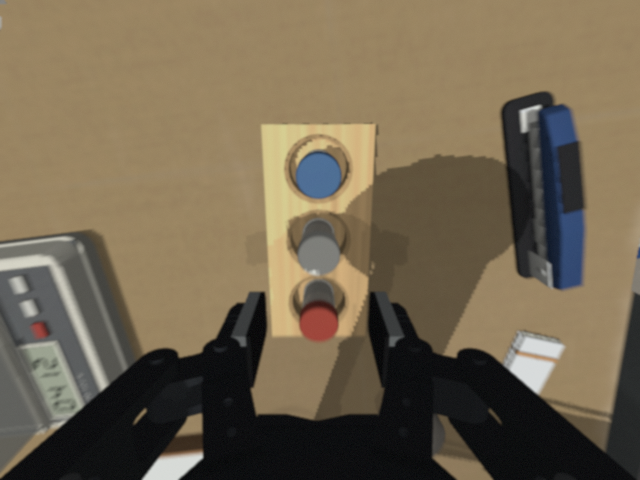

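>>> {"fn": "move_arm", "kwargs": {"delta_pos": [[0,15,32],[0,15,32],[0,15,32],[0,15,32],[0,15,32]], "twist": [0,0,0,0,0], "claw": [-0.5,-1,-1,-1,-1]}}

```text
time: 13.5
eef_pos: [0.4324, -0.2625, 0.153]
eef_rot: [-1.863, 1.57, -0.422]
ft_force: [0.6, 0.9, 1.3]
grip_width: 1.002
```

>>> {"fn": "move_arm", "kwargs": {"delta_pos": [[0,14,31],[10,0,0],[10,0,0],[0,0,0],[0,0,0]], "twist": [0,-7,-7,-7,-7], "claw": [-1,-1,-1,-1,-1]}}

```text
time: 13.92
eef_pos: [0.423, -0.2308, 0.1328]
eef_rot: [-2.213, 1.57, -0.277]
ft_force: [0.3, -0.4, 0.4]
grip_width: 0.997
```

>>> {"fn": "move_arm", "kwargs": {"delta_pos": [[0,0,0],[0,0,0],[0,0,0],[0,0,0],[0,0,0]], "twist": [-4,0,0,0,0], "claw": [-1,-1,-1,-1,-1]}}

```text
time: 14.33
eef_pos: [0.4232, -0.2312, 0.1326]
eef_rot: [-2.535, 1.57, -0.536]
ft_force: [0.7, -0.5, 0.4]
grip_width: 1.003
```

```bash
python3 - <<'E'
from h import *
st(.423,-.231,.028,25)
im,c=look("w14"); 
print(w2p("wrist",(.423,-.231,.02)))
E
```

```text
t 14.33 pos [ 0.4232 -0.2312  0.1326] jaw -155.5 w 85.2 F [ 0.7 -0.5  0.4] q1,q6 [-0.08  0.51]
  delta tool mm [1.046e+02 1.000e-01 3.000e-01] norm 104.6
  twist -0.5
[315.23013988 245.0256669 ]
```

View pics/w14.png

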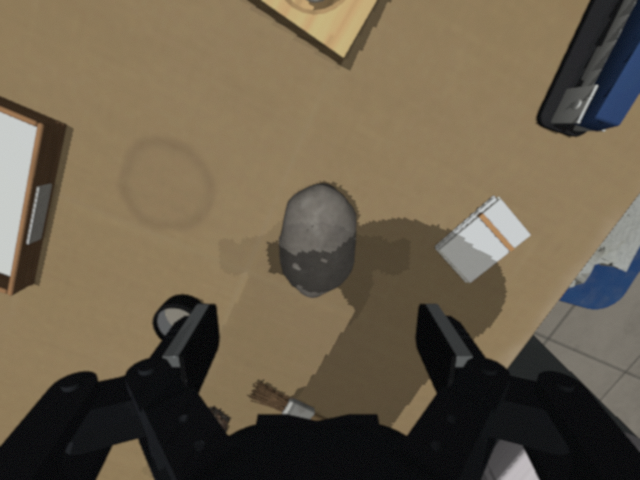

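>>> {"fn": "move_arm", "kwargs": {"delta_pos": [[30,1,-2],[30,0,0],[25,0,0],[15,0,0],[8,0,0]], "twist": [0,0,0,0,0], "claw": [-1,-1,-1,-1,-1]}}

```text
time: 14.8
eef_pos: [0.4216, -0.2331, 0.0217]
eef_rot: [0.909, 1.567, 2.908]
ft_force: [0.4, 0.4, -0.3]
grip_width: 1.002
```

>>> {"fn": "move_arm", "kwargs": {"delta_pos": [[0,0,0],[0,0,0],[0,0,0],[0,0,0],[0,0,0]], "twist": [0,0,0,0,0], "claw": [-1,-0.7,0,1,1], "grip_force": 50}}

```text
time: 15.22
eef_pos: [0.4243, -0.2337, 0.0264]
eef_rot: [-2.368, 1.567, -0.368]
ft_force: [-1.1, -0.3, 5.3]
grip_width: 0.611
```

>>> {"fn": "move_arm", "kwargs": {"delta_pos": [[0,0,0],[0,0,0],[-5,0,0],[-10,0,0],[-15,0,0]], "twist": [0,0,0,0,0], "claw": [1,1,1,1,1]}}

```text
time: 15.63
eef_pos: [0.422, -0.233, 0.0537]
eef_rot: [0.804, 1.568, 2.803]
ft_force: [-0.2, -0.9, -2.8]
grip_width: 0.613
```

```bash
python3 - <<'E'
from h import *
st(.486,.426,.15,-9)
im,c=look("w15"); look("s15","scene")
E
```

```text
t 15.63 pos [ 0.422  -0.233   0.0537] jaw -155.4 w 52.1 F [-0.2 -0.9 -2.8] q1,q6 [-0.09  0.51]
  delta tool mm [ -95.8 -332.   572.9] norm 669.0
  twist 33.6
```

View pics/w15.png

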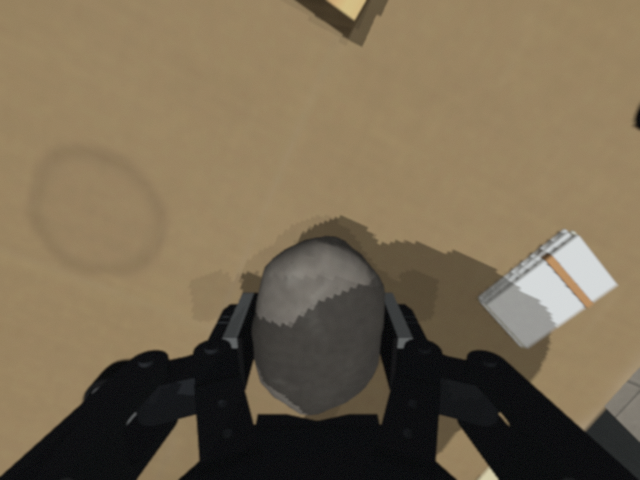

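View pics/s15.png

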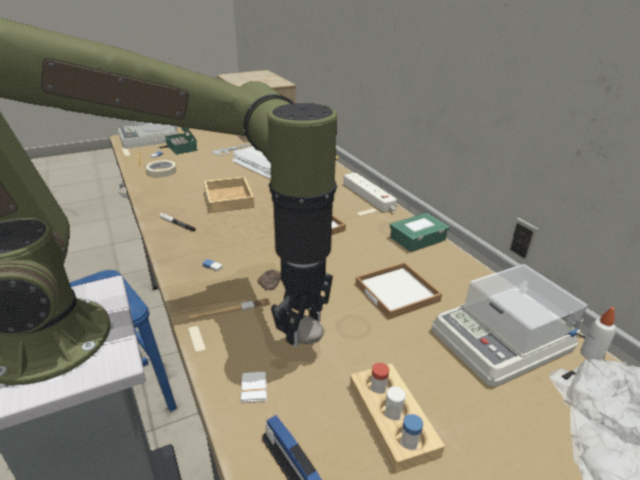

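```bash
python3 - <<'E'
from h import *
c=np.load("pics/w15.npy",allow_pickle=True)[0]
o=telemetry.get_obs();R=Ro.from_euler("xyz",o["eef_rot"]).as_matrix()
for uv,z in (((325,237),.047),((313,413),.047),((319,325),.047),((319,325),.067)): print(((p2w("wrist",uv,z,c)-o["eef_pos"])@R*1e3).round(1))
E
```

```text
[ 10.4   6.5 -39. ]
[10.1  1.5 46.4]
[10.2  4.2 -0.3]
[ -9.7   4.  -13.2]
```

>>> {"fn": "move_arm", "kwargs": {"delta_pos": [[-20,-5,9],[-20,-10,17],[-20,-10,17],[-20,-10,17],[-20,-10,17]], "twist": [0,0,0,0,0], "claw": [1,1,1,1,1]}}

```text
time: 16.15
eef_pos: [0.4316, -0.1437, 0.1547]
eef_rot: [0.417, 1.57, 2.417]
ft_force: [1.0, -0.3, -1.3]
grip_width: 0.616
```

>>> {"fn": "move_arm", "kwargs": {"delta_pos": [[0,-18,32],[0,-18,32],[0,-18,32],[0,-18,32],[0,-18,32]], "twist": [0,0,0,0,0], "claw": [1,1,1,1,1]}}

```text
time: 16.57
eef_pos: [0.4468, 0.0402, 0.154]
eef_rot: [-0.53, 1.57, 1.47]
ft_force: [2.7, -0.2, -1.2]
grip_width: 0.619
```

>>> {"fn": "move_arm", "kwargs": {"delta_pos": [[0,-18,32],[0,-18,32],[0,-18,32],[0,-18,32],[0,-18,32]], "twist": [0,0,0,0,0], "claw": [1,1,1,1,1]}}

```text
time: 16.98
eef_pos: [0.462, 0.2232, 0.1538]
eef_rot: [0.938, 1.57, 2.939]
ft_force: [1.7, -0.3, -1.3]
grip_width: 0.611
```

>>> {"fn": "move_arm", "kwargs": {"delta_pos": [[0,-18,32],[0,-18,32],[0,-18,32],[0,-18,32],[0,-18,32]], "twist": [0,0,0,0,0], "claw": [1,1,1,1,1]}}

```text
time: 17.4
eef_pos: [0.4774, 0.406, 0.1533]
eef_rot: [1.766, 1.57, -2.517]
ft_force: [0.1, -1.0, -1.7]
grip_width: 0.616
```

```bash
python3 - <<'E'
from h import *
st(.486,.426,.15,-9)
E
```

```text
t 17.4 pos [0.4774 0.406  0.1533] jaw -155.4 w 52.4 F [ 0.1 -1.  -1.7] q1,q6 [ 1.02 -0.59]
  delta tool mm [  3.3 -16.2  14.6] norm 22.0
  twist 33.6
```

>>> {"fn": "move_arm", "kwargs": {"delta_pos": [[0,-16,14],[15,0,0],[15,0,0],[15,0,0],[5,0,0]], "twist": [0,7,7,7,6.5], "claw": [1,1,1,1,1]}}

```text
time: 17.82
eef_pos: [0.4852, 0.4228, 0.1]
eef_rot: [2.356, 1.565, -2.414]
ft_force: [0.2, 0.0, -2.4]
grip_width: 0.615
```

>>> {"fn": "move_arm", "kwargs": {"delta_pos": [[0,0,0],[0,0,0],[0,0,0],[0,0,0],[0,0,0]], "twist": [6,0,0,0,0], "claw": [1,1,1,1,1]}}

```text
time: 18.23
eef_pos: [0.4866, 0.4237, 0.1045]
eef_rot: [-0.328, 1.57, 1.09]
ft_force: [-0.9, 0.2, -1.7]
grip_width: 0.611
```

```bash
python3 - <<'E'
from h import *
st(.486,.426,.033,-9)
im,c=look("w16")
print(w2p("wrist",(.486,.426,.036),c))
E
```

```text
t 18.23 pos [0.4866 0.4237 0.1045] jaw 171.2 w 52.0 F [-0.9  0.2 -1.7] q1,q6 [ 1.03 -1.18]
  delta tool mm [71.5  0.9  2.1] norm 71.6
  twist 0.2
[317.46588765 274.1943584 ]
```

View pics/w16.png

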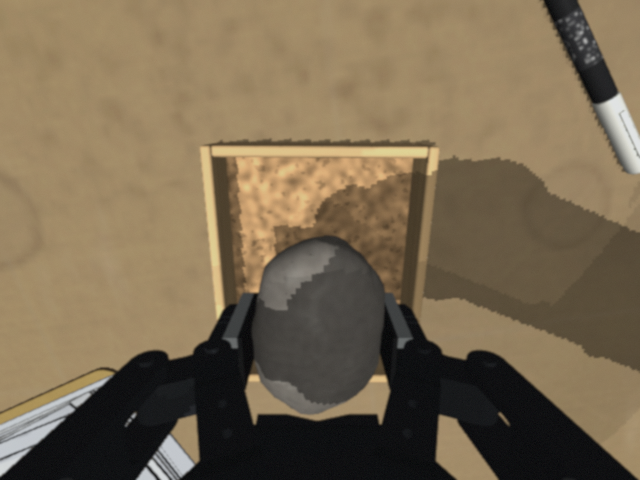

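>>> {"fn": "move_arm", "kwargs": {"delta_pos": [[20,0,1],[20,0,0],[15,0,0],[10,0,0],[4,0,0]], "twist": [0,0,0,0,0], "claw": [1,1,1,1,1]}}

```text
time: 18.7
eef_pos: [0.4861, 0.4239, 0.0334]
eef_rot: [2.602, 1.568, -2.266]
ft_force: [-0.6, 0.3, -1.9]
grip_width: 0.614
```

>>> {"fn": "move_arm", "kwargs": {"delta_pos": [[1,0,0],[0,0,0],[0,0,0],[0,0,0],[0,0,0]], "twist": [0,0,0,0,0], "claw": [1,1,1,1,1]}}

```text
time: 19.12
eef_pos: [0.487, 0.425, 0.0353]
eef_rot: [-0.527, 1.569, 0.888]
ft_force: [-0.8, -1.4, -2.1]
grip_width: 0.614
```

```bash
python3 - <<'E'
from h import *
st(.486,.426,.033,-9)
im,c=look("w17")
im,c=look("s17","scene"); crop(im,180,140,110,90,6,"pics/s17c.png")
E
```

```text
t 19.12 pos [0.487  0.425  0.0353] jaw 171.1 w 52.2 F [-0.8 -1.4 -2.1] q1,q6 [ 1.03 -1.18]
  delta tool mm [2.3 1.1 0.8] norm 2.7
  twist 0.1
```

View pics/w17.png

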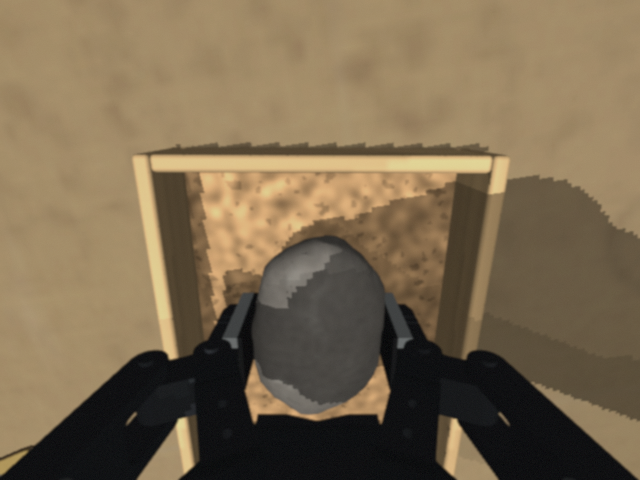

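View pics/s17c.png

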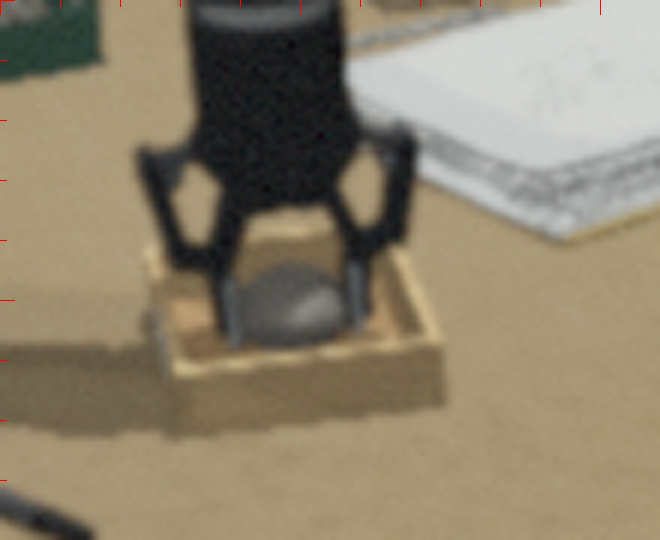

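>>> {"fn": "move_arm", "kwargs": {"delta_pos": [[1,0,0],[1,0,0],[0.5,0,0],[0,0,0],[0,0,0]], "twist": [0,0,0,0,0], "claw": [1,1,1,1,1]}}

```text
time: 19.63
eef_pos: [0.4868, 0.4247, 0.0325]
eef_rot: [-1.005, 1.57, 0.41]
ft_force: [-2.7, -1.2, 4.2]
grip_width: 0.614
```

```bash
python3 - <<'E'
from h import *
st(.486,.426,.033,-9)
E
```

```text
t 19.63 pos [0.4868 0.4247 0.0325] jaw 171.1 w 52.2 F [-2.7 -1.2  4.2] q1,q6 [ 1.03 -1.18]
  delta tool mm [-0.5  1.   1.2] norm 1.6
  twist 0.1
```

>>> {"fn": "move_arm", "kwargs": {"delta_pos": [[0,0,0],[0,0,0],[0,0,0],[0,0,0],[0,0,0]], "twist": [0,0,0,0,0], "claw": [-0.3,-0.4,-0.5,-0.6,-0.6]}}

```text
time: 20.05
eef_pos: [0.4867, 0.4246, 0.0316]
eef_rot: [3.137, 1.571, -1.731]
ft_force: [-0.5, 0.4, -0.1]
grip_width: 0.802
```

>>> {"fn": "move_arm", "kwargs": {"delta_pos": [[-5,0,0],[-15,0,0],[-30,0,0],[-30,0,0],[-30,0,0]], "twist": [0,0,0,0,0], "claw": [-0.6,-0.6,-0.6,-0.6,-0.6]}}

```text
time: 20.47
eef_pos: [0.4866, 0.4243, 0.1433]
eef_rot: [-2.893, 1.57, -1.478]
ft_force: [0.6, 0.5, -0.2]
grip_width: 0.799
```

```bash
python3 - <<'E'
from h import *
st(.4467,-.0092,.15,132)
im,c=look("w18")
print(w2p("wrist",(.486,.426,.026),c))
E
```

```text
t 20.47 pos [0.4866 0.4243 0.1433] jaw 171.1 w 67.9 F [ 0.6  0.5 -0.2] q1,q6 [ 1.03 -1.18]
  delta tool mm [  -6.5  -27.7 -434.5] norm 435.4
  twist 39.1
[317.32379788 245.50262228]
```

View pics/w18.png

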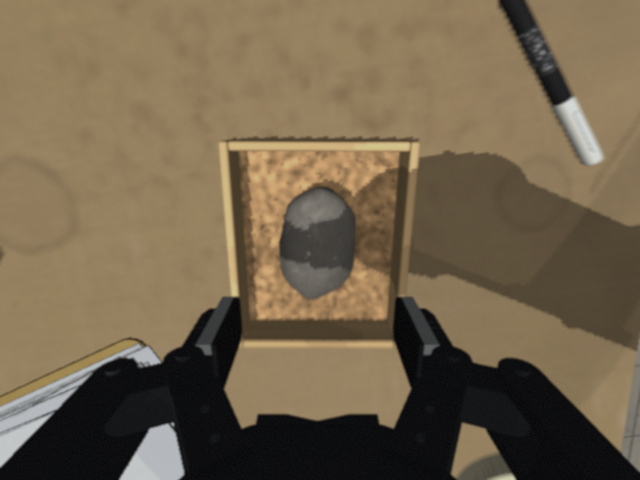

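>>> {"fn": "move_arm", "kwargs": {"delta_pos": [[0,-2,-36],[0,-2,-36],[0,-2,-36],[0,-2,-36],[0,-2,-36]], "twist": [0,0,0,0,0], "claw": [-0.6,-0.6,-0.8,-0.9,-1]}}

```text
time: 20.93
eef_pos: [0.4683, 0.2437, 0.142]
eef_rot: [-0.898, 1.57, 0.518]
ft_force: [0.8, -0.9, 0.8]
grip_width: 1.0
```

>>> {"fn": "move_arm", "kwargs": {"delta_pos": [[0,-2,-36],[0,-2,-36],[0,-3,-36],[0,-3,-36],[0,-3,-36]], "twist": [0,0,0,0,0], "claw": [-1,-1,-1,-1,-1]}}

```text
time: 21.35
eef_pos: [0.4532, 0.0638, 0.1424]
eef_rot: [-0.994, 1.569, 0.421]
ft_force: [1.0, 0.5, -0.7]
grip_width: 1.001
```

>>> {"fn": "move_arm", "kwargs": {"delta_pos": [[0,-3,-37],[0,-2,-37],[0,0,0],[0,0,0],[0,0,0]], "twist": [0,0,7,7,7], "claw": [-1,-1,-1,-1,-1]}}

```text
time: 21.77
eef_pos: [0.4471, -0.0094, 0.1423]
eef_rot: [-0.731, 1.57, 0.31]
ft_force: [0.1, 0.8, 0.2]
grip_width: 1.004
```

>>> {"fn": "move_arm", "kwargs": {"delta_pos": [[5,0,0],[0,0,0],[0,0,0],[0,0,0],[0,0,0]], "twist": [7,7,4,0,0], "claw": [-1,-1,-1,-1,-1]}}

```text
time: 22.18
eef_pos: [0.4471, -0.0085, 0.1371]
eef_rot: [-0.538, 1.57, 0.199]
ft_force: [-0.8, -0.5, 0.7]
grip_width: 0.999
```

```bash
python3 - <<'E'
from h import *
st(.4467,-.0092,.028,132)
im,c=look("w19")
print(w2p("wrist",(.4467,-.0092,.01),c))
E
```

```text
t 22.18 pos [ 0.4471 -0.0085  0.1371] jaw 132.2 w 84.9 F [-0.8 -0.5  0.7] q1,q6 [ 0.44 -1.27]
  delta tool mm [109.1  -0.2  -0.8] norm 109.1
  twist 0.2
[317.37459723 238.23777188]
```

View pics/w19.png

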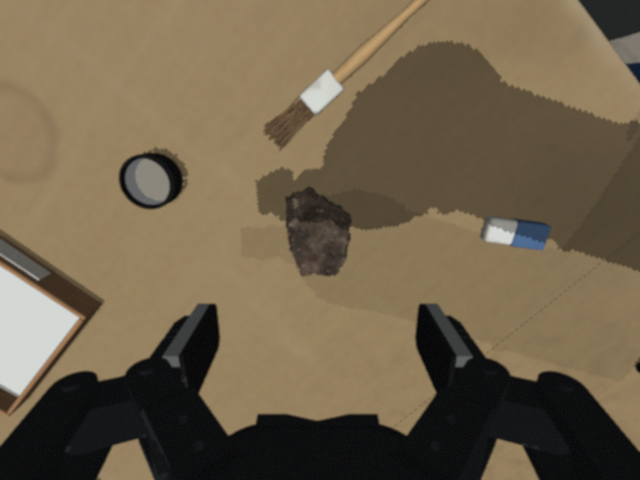

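```bash
python3 - <<'E'
from h import *
im=cv2.imread("pics/w19.png"); crop(im,270,175,100,110,6,"pics/w19c.png")
c=cv2.convertScaleAbs(cv2.imread("pics/w19c.png"),alpha=2);cv2.imwrite("pics/w19c.png",c)
E
```

```text
(no output)
```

View pics/w19c.png

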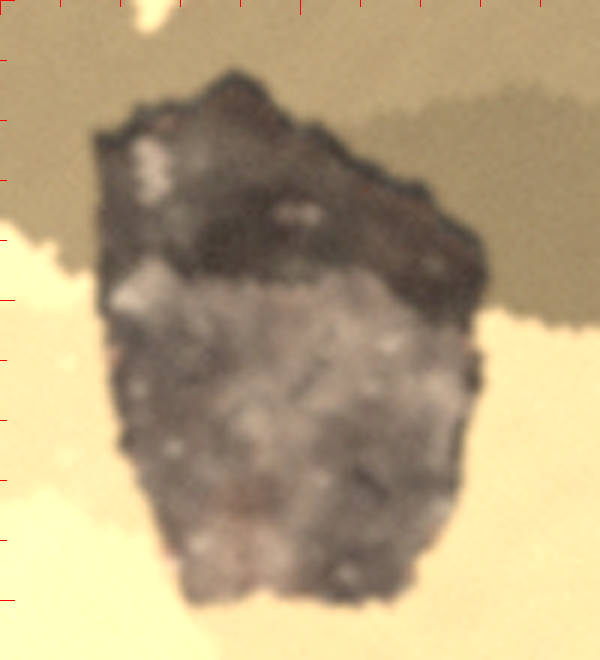

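>>> {"fn": "move_arm", "kwargs": {"delta_pos": [[30,1,-4],[30,0,0],[25,0,0],[15,0,0],[8,0,0]], "twist": [0,0,0,0,0], "claw": [-1,-1,-1,-0.8,-0.7], "grip_force": 30}}

```text
time: 22.65
eef_pos: [0.4421, -0.0108, 0.0264]
eef_rot: [2.671, 1.567, -2.876]
ft_force: [0.2, 0.5, 1.6]
grip_width: 0.85
```

>>> {"fn": "move_arm", "kwargs": {"delta_pos": [[2,0,0],[2,0,0],[1,0,0],[0,0,0],[0,0,0]], "twist": [0,0,0,0,0], "claw": [-0.7,-0.7,-0.7,-0.7,-0.7]}}

```text
time: 23.07
eef_pos: [0.444, -0.0102, 0.0248]
eef_rot: [-0.476, 1.569, 0.259]
ft_force: [0.1, -0.8, -0.2]
grip_width: 0.848
```

```bash
python3 - <<'E'
from h import *
st(.4467,-.0092,.024,132)
im,c=look("w20")
im,c=look("s20","scene"); crop(im,230,230,110,90,6,"pics/s20c.png")
E
```

```text
t 23.07 pos [ 0.444  -0.0102  0.0248] jaw 132.1 w 72.1 F [ 0.1 -0.8 -0.2] q1,q6 [ 0.44 -1.27]
  delta tool mm [ 0.8 -1.   2.7] norm 3.0
  twist 0.1
```

View pics/w20.png

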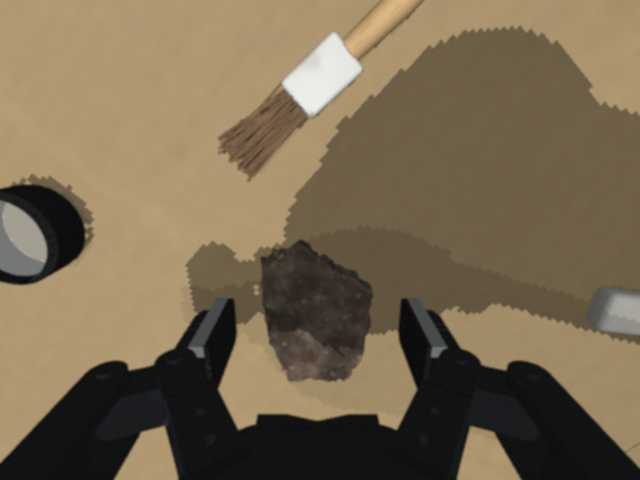

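View pics/s20c.png

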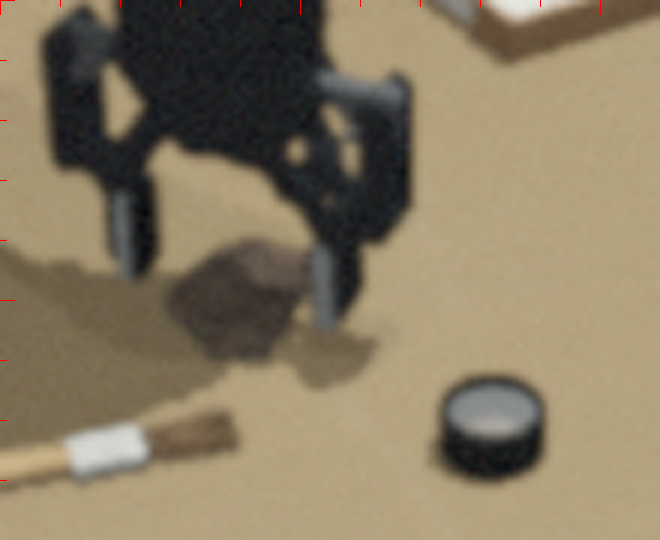

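>>> {"fn": "move_arm", "kwargs": {"delta_pos": [[3,0,0],[0,0,0],[0,0,0],[0,0,0],[0,0,0]], "twist": [0,0,0,0,0], "claw": [-0.7,-0.5,-0.4,-0.2,1]}}

```text
time: 23.58
eef_pos: [0.4445, -0.0104, 0.0226]
eef_rot: [-0.86, 1.568, -0.125]
ft_force: [-1.6, -0.2, 9.0]
grip_width: 0.552
```

>>> {"fn": "move_arm", "kwargs": {"delta_pos": [[0,0,0],[0,0,0],[0,0,0],[0,0,0],[0,0,0]], "twist": [0,0,0,0,0], "claw": [1,1,1,1,1]}}

```text
time: 24.0
eef_pos: [0.4445, -0.0103, 0.0226]
eef_rot: [-0.807, 1.568, -0.072]
ft_force: [-2.5, 0.9, 7.5]
grip_width: 0.555
```

```bash
python3 - <<'E'
from h import *
st(.4467,-.0092,.024,132)
im,c=look("w21")
im,c=look("s21","scene"); crop(im,230,230,110,90,6,"pics/s21c.png")
E
```

```text
t 24.0 pos [ 0.4445 -0.0103  0.0226] jaw 132.1 w 47.2 F [-2.5  0.9  7.5] q1,q6 [ 0.44 -1.27]
  delta tool mm [-1.4 -0.7  2.4] norm 2.9
  twist 0.1
```

View pics/w21.png

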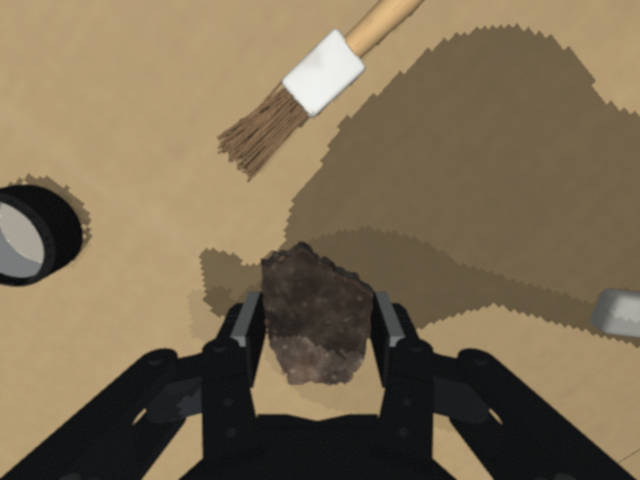

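View pics/s21c.png

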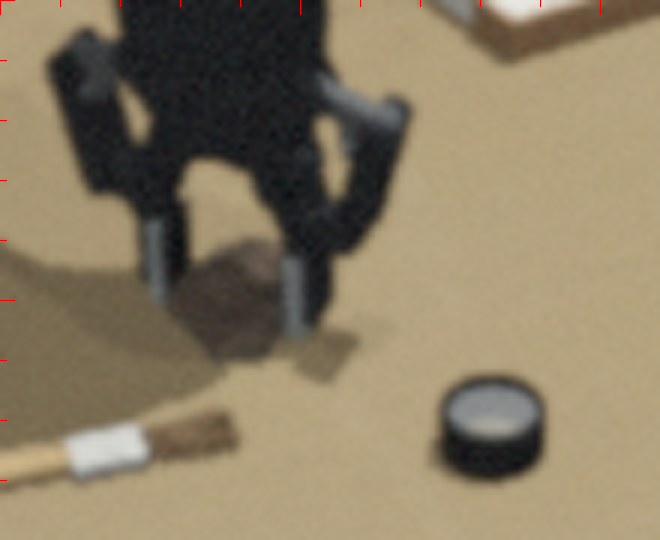

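>>> {"fn": "move_arm", "kwargs": {"delta_pos": [[-3,0,0],[-8,0,0],[-15,0,0],[-25,0,0],[-25,0,0]], "twist": [0,0,0,0,0], "claw": [1,1,1,1,1]}}

```text
time: 24.52
eef_pos: [0.4427, -0.0107, 0.0974]
eef_rot: [2.817, 1.569, -2.731]
ft_force: [-0.1, -0.0, -0.0]
grip_width: 0.553
```

```bash
python3 - <<'E'
from h import *
c=np.load("pics/w21.npy",allow_pickle=True)[0]
o=telemetry.get_obs();R=Ro.from_euler("xyz",o["eef_rot"]).as_matrix()
for uv in ((300,242),(320,384),(317,313)): print(((p2w("wrist",uv,.010,c)-[.4445,-.0103,.0226])@R*1e3).round(1))
st(.6794,-.1662,.12,0)
im,c=look("w22")
im,c=look("s22","scene"); crop(im,230,200,110,90,6,"pics/s22c.png")
E
```

```text
[ 12.7  -7.3 -37.6]
[12.5  0.9 32.4]
[12.6 -0.5 -5.2]
t 24.52 pos [ 0.4427 -0.0107  0.0974] jaw 132.1 w 47.0 F [-0.1 -0.  -0. ] q1,q6 [ 0.44 -1.27]
  delta tool mm [ -23.  -274.    71.4] norm 284.1
  twist -47.9
```

View pics/w22.png

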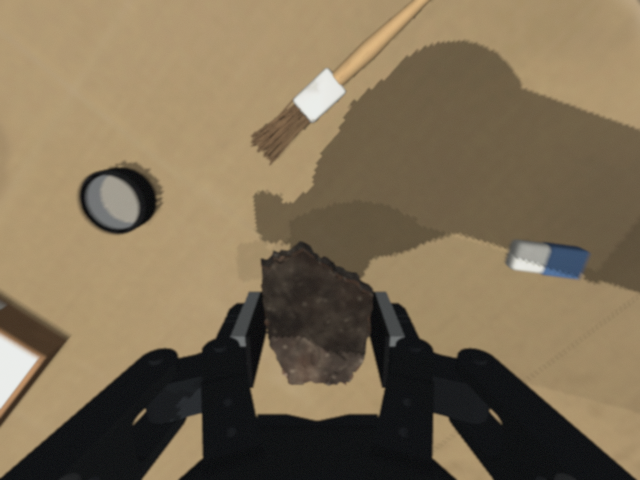

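View pics/s22c.png

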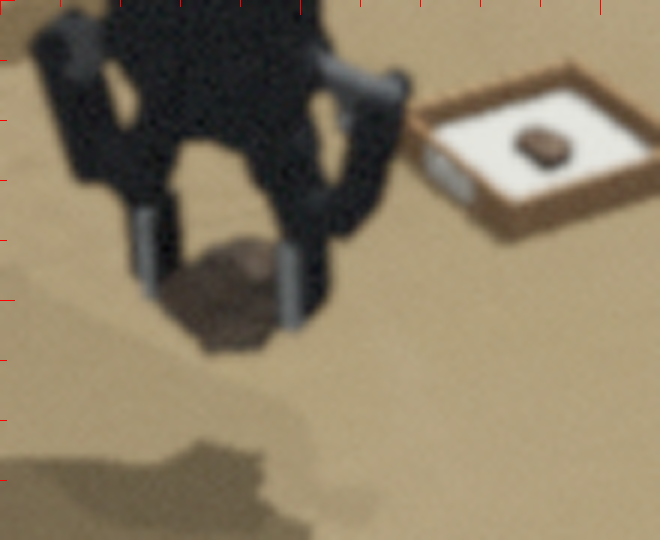

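>>> {"fn": "move_arm", "kwargs": {"delta_pos": [[-4,-30,8],[-4,-35,9],[-4,-35,9],[-4,-35,9],[-4,-35,10]], "twist": [0,0,0,0,0], "claw": [1,1,1,1,1]}}

```text
time: 25.03
eef_pos: [0.5918, -0.1077, 0.1165]
eef_rot: [2.418, 1.57, -3.131]
ft_force: [-0.3, 0.5, 1.1]
grip_width: 0.551
```

>>> {"fn": "move_arm", "kwargs": {"delta_pos": [[0,-35,10],[0,-35,10],[0,-34,9],[20,0,0],[20,0,0]], "twist": [0,0,0,0,0], "claw": [1,1,1,1,1]}}

```text
time: 25.45
eef_pos: [0.6834, -0.1656, 0.0753]
eef_rot: [-2.997, 1.57, -2.265]
ft_force: [0.3, 1.4, -1.4]
grip_width: 0.548
```

```bash
python3 - <<'E'
from h import *
st(.6813,-.1645,.03,132)
im,c=look("w23")
print(w2p("wrist",(.6794,-.1662,.006),c))
E
```

```text
t 25.45 pos [ 0.6834 -0.1656  0.0753] jaw 132.0 w 46.6 F [ 0.3  1.4 -1.4] q1,q6 [ 0.05 -0.88]
  delta tool mm [45.3  2.3 -0.8] norm 45.4
  twist -0.0
[321.61716949 265.34313699]
```

View pics/w23.png

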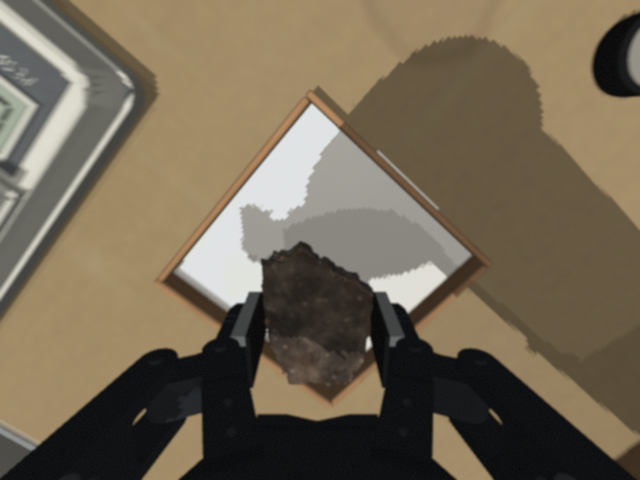

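>>> {"fn": "move_arm", "kwargs": {"delta_pos": [[15,1,0],[12,1,0],[8,0,0],[5,0,0],[3,0,0]], "twist": [0,0,0,0,0], "claw": [1,1,1,1,1]}}

```text
time: 25.92
eef_pos: [0.6804, -0.1626, 0.0334]
eef_rot: [2.635, 1.57, -2.913]
ft_force: [0.4, -0.4, -1.0]
grip_width: 0.553
```

>>> {"fn": "move_arm", "kwargs": {"delta_pos": [[0,0,0],[0,0,0],[0,0,0],[0,0,0],[0,0,0]], "twist": [0,0,0,0,0], "claw": [1,1,1,1,1]}}

```text
time: 26.33
eef_pos: [0.6809, -0.1627, 0.0345]
eef_rot: [-0.887, 1.57, -0.152]
ft_force: [-0.6, -0.5, -0.5]
grip_width: 0.553
```

```bash
python3 - <<'E'
from h import *
st(.6813,-.1645,.0286,132)
im,c=look("w24")
print(w2p("wrist",(.6794,-.1662,.018),c))
E
```

```text
t 26.33 pos [ 0.6809 -0.1627  0.0345] jaw 132.1 w 47.0 F [-0.6 -0.5 -0.5] q1,q6 [ 0.05 -0.89]
  delta tool mm [ 5.9 -1.6 -0.9] norm 6.1
  twist 0.1
[314.64942645 311.859683  ]
```

View pics/w24.png

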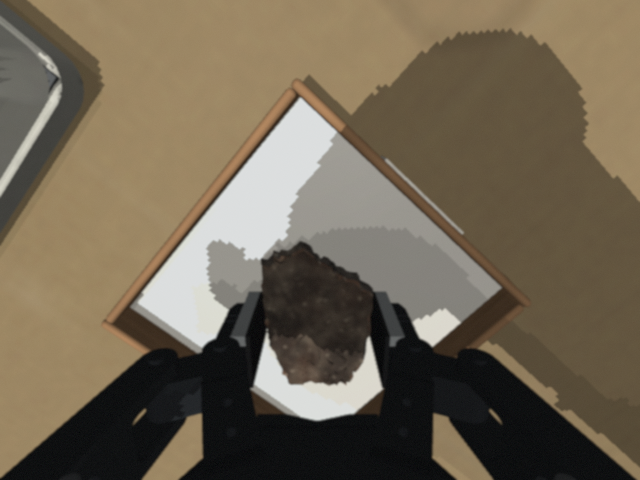

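Sherd centre at about (317,313) against the predicted tray centre at (315,312). Now the last 5 to 6 mm down, in small rows.

>>> {"fn": "move_arm", "kwargs": {"delta_pos": [[1.5,-1,0],[1.5,0,0],[1,0,0],[1,0,0],[0,0,0]], "twist": [0,0,0,0,0], "claw": [1,1,1,1,1]}}

```text
time: 26.8
eef_pos: [0.6813, -0.1635, 0.0288]
eef_rot: [-2.911, 1.571, -2.176]
ft_force: [0.1, -0.7, 0.2]
grip_width: 0.554
```

>>> {"fn": "move_arm", "kwargs": {"delta_pos": [[0.5,0,0],[0,0,0],[0,0,0],[0,0,0],[0,0,0]], "twist": [0,0,0,0,0], "claw": [1,1,1,1,1]}}

```text
time: 27.22
eef_pos: [0.6813, -0.1635, 0.0287]
eef_rot: [-1.654, 1.571, -0.92]
ft_force: [-1.9, 1.4, 3.9]
grip_width: 0.55
```

Contact (about 4 N). Release and lift.

>>> {"fn": "move_arm", "kwargs": {"delta_pos": [[0,0,0],[0,0,0],[0,0,0],[0,0,0],[0,0,0]], "twist": [0,0,0,0,0], "claw": [-0.2,-0.3,-0.5,-0.6,-0.6]}}

```text
time: 27.63
eef_pos: [0.6813, -0.1635, 0.0281]
eef_rot: [2.627, 1.571, -2.922]
ft_force: [1.0, -0.6, 0.2]
grip_width: 0.801
```

>>> {"fn": "move_arm", "kwargs": {"delta_pos": [[-5,0,0],[-15,0,0],[-30,0,0],[-35,0,0],[-35,0,0]], "twist": [0,0,0,0,0], "claw": [-0.6,-0.6,-0.6,-0.6,-0.6]}}

```text
time: 28.05
eef_pos: [0.6808, -0.1635, 0.1495]
eef_rot: [2.678, 1.57, -2.87]
ft_force: [0.6, -0.6, 0.8]
grip_width: 0.801
```

```bash
python3 - <<'E'
from h import *
st(.5,-.02,.2,132)
im,c=look("w25")
print(w2p("wrist",(.6794,-.1662,.018),c))
E
```

```text
t 28.05 pos [ 0.6808 -0.1635  0.1495] jaw 132.1 w 68.1 F [ 0.6 -0.6  0.8] q1,q6 [ 0.05 -0.89]
  delta tool mm [-50.3 227.8 -38.1] norm 236.3
  twist 0.1
[316.18161976 234.07359596]
```

View pics/w25.png

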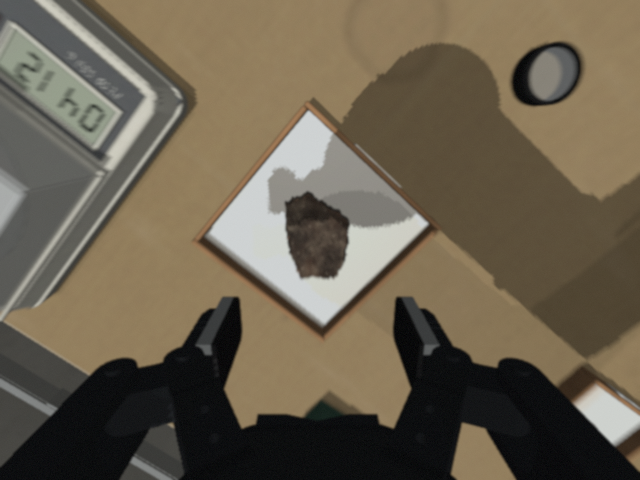

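>>> {"fn": "move_arm", "kwargs": {"delta_pos": [[-30,0,0],[-30,0,0],[-30,0,0],[-30,0,0],[-30,0,0]], "twist": [0,0,0,0,0], "claw": [-0.6,-0.6,-0.6,-0.6,-0.6]}}

```text
time: 28.52
eef_pos: [0.681, -0.1635, 0.3003]
eef_rot: [-0.945, 1.57, -0.21]
ft_force: [1.6, 0.0, 0.3]
grip_width: 0.798
```

>>> {"fn": "move_arm", "kwargs": {"delta_pos": [[0,34,-6],[0,34,-6],[0,34,-6],[0,34,-6],[0,34,-6]], "twist": [0,0,0,0,0], "claw": [-0.6,-0.6,-0.6,-0.6,-0.6]}}

```text
time: 28.93
eef_pos: [0.5438, -0.0568, 0.2983]
eef_rot: [-0.881, 1.57, -0.147]
ft_force: [0.5, 1.2, 0.5]
grip_width: 0.803
```

>>> {"fn": "move_arm", "kwargs": {"delta_pos": [[0,34,-6],[0,34,-6],[0,34,-6],[0,0,0],[0,0,0]], "twist": [0,0,0,0,0], "claw": [-0.6,-0.6,-0.6,-0.6,-0.6]}}

```text
time: 29.35
eef_pos: [0.4626, 0.0071, 0.2998]
eef_rot: [-0.356, 1.567, 0.381]
ft_force: [0.2, -0.1, 0.2]
grip_width: 0.8
```

```bash
python3 - <<'E'
from h import *
st()
im,c=look("t26","top"); look("s26","scene")
E
```

```text
t 29.35 pos [0.4626 0.0071 0.2998] jaw 132.2 w 68.0 F [ 0.2 -0.1  0.2] q1,q6 [ 0.45 -1.29]
  delta tool mm [0. 0. 0.] norm 0.0
```

View pics/t26.png

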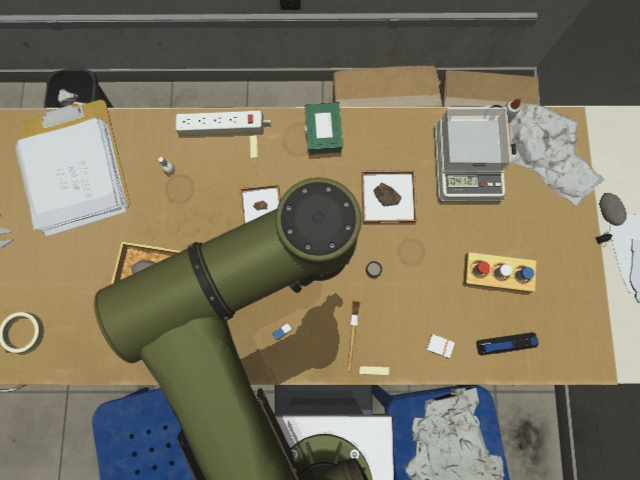

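View pics/s26.png

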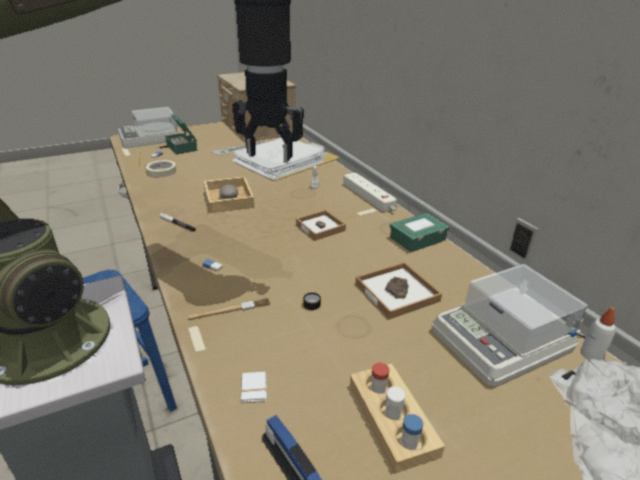

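```bash
python3 - <<'E'
from h import *
for n,uv,z,t in (("large",(387,194.5),.016,(.6794,-.1662)),("small",(260.5,205),.013,(.6563,.1547)),("vial",(504,271),.06,(.486,-.431)),("loupe",(374,269),.02,(.4948,-.1252))):
    p=p2w("top",uv,z)[:2]; print(n,p.round(4),"off mm",((p-np.array(t))*1e3).round(1))
arm.job_done()
E
```

```text
large [ 0.685  -0.1623] off mm [5.6 3.9]
small [0.6588 0.1576] off mm [2.5 2.9]
vial [ 0.4845 -0.4259] off mm [-1.5  5.1]
loupe [ 0.4948 -0.1248] off mm [-0.   0.4]
the job is handed in; nothing more can be done
```

I set all four finds down in their targets and handed the job in at about 29.5 s of the 106 s. I saw no drops, and the highest wrist force I read was about 10 N. The hand-in gives no verdict.

| Object | Target | Last check |
|---|---|---|
| Large sherd | Large tray | Flat, about 7 mm off centre (limit 15 mm) |
| Small sherd | Small tray | Flat, about 4 mm off centre (limit 15 mm) |
| Vial | Rack's middle hole | Upright, about 5 mm off centre (limit 15 mm) |
| Stone | Wooden box | About 2 mm off centre in the wrist picture after release (limit 15 mm) |
| Loupe | Left in place | Moved under 1 mm (limit 20 mm) |

- **Final top view:** the offsets for the sherds, vial and loupe come from pixels I read by eye in this picture. The arm hid most of the box there, so the stone's figure is from the earlier wrist picture. The final scene view also shows the stone lying in the box.
- **Disagreement on the large sherd:** the wrist picture after release put it within about 2 mm of centre, but the top view says about 7 mm. Either is inside the limit.
- **Disagreement on the rack hole:** one wrist picture, taken just after a move, put the hole about 6 mm from the top-camera position. A second look after settling agreed with the top camera, and I used that.

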